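# Nest the sanding shells and shut the tray

### The job

Pull the cubby's tray all the way out, then put the sanding-sponge shells away on it: all the rectangular ones nested into one upright stack, and all the round ones nested into another (a single one just stands by itself), side by side on the tray's floor. The triangular shell nests with nothing, so put it in the odds bin; finally push the tray fully home with the stacks on it, and leave the loose push block and the hex keys alone.

Things in the scene. Friction and masses are not known exactly. Their poses are not given: they have to be found in the camera images.
- rect1_mid (a point): black hard shell of a sanding sponge, 54 mm tall, skirt down: hollow flared skirt (z 0-24 mm), shoulder plate to 28, grip block z 28-54. Rectangular: block 76 (along x) x 38 mm, skirt 97 x 59 outside, inside 90 x 52 at the rim, 80 x 42 at the root: drops over the block of another one lying the same way, resting 30 mm higher. Point: its centre, 27 mm above its rim; z up. About 120 g.
- rect2_mid (a point): black hard shell of a sanding sponge, 54 mm tall, skirt down: hollow flared skirt (z 0-24 mm), shoulder plate to 28, grip block z 28-54. Rectangular: block 76 (along x) x 38 mm, skirt 97 x 59 outside, inside 90 x 52 at the rim, 80 x 42 at the root: drops over the block of another one lying the same way, resting 30 mm higher. Point: its centre, 27 mm above its rim; z up. May be absent. About 120 g.
- rect3_mid (a point): black hard shell of a sanding sponge, 54 mm tall, skirt down: hollow flared skirt (z 0-24 mm), shoulder plate to 28, grip block z 28-54. Rectangular: block 76 (along x) x 38 mm, skirt 97 x 59 outside, inside 90 x 52 at the rim, 80 x 42 at the root: drops over the block of another one lying the same way, resting 30 mm higher. Point: its centre, 27 mm above its rim; z up. May be absent. About 120 g.
- round1_mid (a point): black hard shell of a sanding sponge, 54 mm tall, skirt down: hollow flared skirt (z 0-24 mm), shoulder plate to 28, grip block z 28-54. Round: block 50 mm across, skirt 70 outside, inside 65 at the rim, 54 at the root: drops over the block of another round one, resting 30 mm higher. Point: its centre, 27 mm above its rim; z up. About 120 g.
- round2_mid (a point): black hard shell of a sanding sponge, 54 mm tall, skirt down: hollow flared skirt (z 0-24 mm), shoulder plate to 28, grip block z 28-54. Round: block 50 mm across, skirt 70 outside, inside 65 at the rim, 54 at the root: drops over the block of another round one, resting 30 mm higher. Point: its centre, 27 mm above its rim; z up. May be absent. About 120 g.
- round3_mid (a point): black hard shell of a sanding sponge, 54 mm tall, skirt down: hollow flared skirt (z 0-24 mm), shoulder plate to 28, grip block z 28-54. Round: block 50 mm across, skirt 70 outside, inside 65 at the rim, 54 at the root: drops over the block of another round one, resting 30 mm higher. Point: its centre, 27 mm above its rim; z up. May be absent. About 120 g.
- delta_mid (a point): the odd one: black triangular shell, solid underneath, 54 mm tall: triangular foot (28 mm tall, rounded corners 58 mm and sides 34 mm from the centre, one corner on its +y side) with an upright grip block 60 x 36 mm on it (long side along its x, z 28-54 mm). Nests with nothing. This point is its centre, 27 mm above its underside; z up. About 120 g.
- tray (a joint): how far the tray is pulled out of its cubby, m: 0 = fully home, 0.20 = fully out (stop). Starts 0.08 to 0.13 out; slides with about 2.5 N of friction and stays where it is left.
- tray_floor (a point): centre of the upper face of the tray's floor, 12 mm above the bench (moves with the tray). The tray is pale wood, inside 145 mm (its x) by 248 mm (its y); rims 24 mm above the bench, the front panel (on its -x side) 34 mm. Its -x axis is the direction in which the tray is pulled out, towards the robot; z up.
- tray_pull (a point): middle of the tray's steel pull: a level bar 10 mm thick and 110 mm long (along its y), 50 mm above the bench and 60 mm in front of the tray's front panel, moving with the tray. -x is outwards.
- cubby_front (a point): middle of the lower front edge of the fixed plywood cubby that the tray slides into: 290 mm wide, 170 mm tall, 200 mm deep, opening inside 266 mm wide and 158 mm tall. Its x axis points into the cubby. With the tray fully home its front panel is flush with this front and the pull stands 60 mm out.
- bin_floor (a point): centre of the inner floor of the open cardboard odds bin, fixed, 165 mm square outside, walls 6 mm thick and 50 mm tall; the floor is 6 mm above the bench; axes along its walls, z up.
- push_block1: beech push block, 150 x 62 mm, 70 mm tall, a bystander; origin under its centre
- hex_keys: grey plastic holder of silver hex keys, 50 x 100 mm, about 90 mm tall, a bystander; origin under its centre

How it is judged:
On the way, in this order (a step that is already met when the one before it is completed fails the run):
1. the tray is pulled all the way out (0.185 m or more of 0.20) (value of joint tray above 0.185 m), for 0.2 s.
2. the rectangular shells and the round shells stand in two nested stacks on the pulled-out tray (x of rect1_mid in the frame of tray_floor between -0.065 and 0.065 m and y of rect1_mid in the frame of tray_floor between -0.115 and 0.115 m and z of rect1_mid in the frame of tray_floor between 0.015 and 0.1 m and angle between each of rect1_mid, rect2_mid, rect3_mid, round1_mid, round2_mid, round3_mid's own z axis and vertical below 0.12 rad and x of rect2_mid in the frame of tray_floor between -0.065 and 0.065 m and y of rect2_mid in the frame of tray_floor between -0.115 and 0.115 m and z of rect2_mid in the frame of tray_floor between 0.015 and 0.1 m and x of rect3_mid in the frame of tray_floor between -0.065 and 0.065 m and y of rect3_mid in the frame of tray_floor between -0.115 and 0.115 m and z of rect3_mid in the frame of tray_floor between 0.015 and 0.1 m and x of round1_mid in the frame of tray_floor between -0.065 and 0.065 m and y of round1_mid in the frame of tray_floor between -0.115 and 0.115 m and z of round1_mid in the frame of tray_floor between 0.015 and 0.1 m and x of round2_mid in the frame of tray_floor between -0.065 and 0.065 m and y of round2_mid in the frame of tray_floor between -0.115 and 0.115 m and z of round2_mid in the frame of tray_floor between 0.015 and 0.1 m and x of round3_mid in the frame of tray_floor between -0.065 and 0.065 m and y of round3_mid in the frame of tray_floor between -0.115 and 0.115 m and z of round3_mid in the frame of tray_floor between 0.015 and 0.1 m and horizontal distance between rect1_mid and rect2_mid below 0.012 m and distance between rect1_mid and rect2_mid below 0.07 m and angle between the x axis of rect1_mid and the x axis of rect2_mid, either way round below 0.15 rad and horizontal distance between each of rect1_mid, rect2_mid and rect3_mid below 0.012 m and distance between each of rect1_mid, rect2_mid and rect3_mid below 0.07 m and angle between the x axis of each of rect1_mid, rect2_mid and the x axis of rect3_mid, either way round below 0.15 rad and horizontal distance between round1_mid and round2_mid below 0.012 m and distance between round1_mid and round2_mid below 0.07 m and horizontal distance between each of round1_mid, round2_mid and round3_mid below 0.012 m and distance between each of round1_mid, round2_mid and round3_mid below 0.07 m and horizontal distance between each of rect1_mid, rect2_mid, rect3_mid and round1_mid above 0.06 m and horizontal distance between each of rect1_mid, rect2_mid, rect3_mid and round2_mid above 0.06 m and horizontal distance between each of rect1_mid, rect2_mid, rect3_mid and round3_mid above 0.06 m and value of joint tray above 0.14 m), for 0.2 s.
At the end, for the whole second after the job is handed in: Tray within 12 mm of home. Rectangular shells in one nested stack on the tray, round ones in another: centres within 12 mm of one line, upright (0.12 rad), rectangular ones aligned (0.15 rad); stacks over 60 mm apart. Triangular shell in the bin, centre within 60 mm of its middle, under 50 mm up (x of rect1_mid in the frame of tray_floor between -0.065 and 0.065 m and y of rect1_mid in the frame of tray_floor between -0.115 and 0.115 m and z of rect1_mid in the frame of tray_floor between 0.015 and 0.1 m and angle between each of rect1_mid, rect2_mid, rect3_mid, round1_mid, round2_mid, round3_mid's own z axis and vertical below 0.12 rad and x of rect2_mid in the frame of tray_floor between -0.065 and 0.065 m and y of rect2_mid in the frame of tray_floor between -0.115 and 0.115 m and z of rect2_mid in the frame of tray_floor between 0.015 and 0.1 m and x of rect3_mid in the frame of tray_floor between -0.065 and 0.065 m and y of rect3_mid in the frame of tray_floor between -0.115 and 0.115 m and z of rect3_mid in the frame of tray_floor between 0.015 and 0.1 m and x of round1_mid in the frame of tray_floor between -0.065 and 0.065 m and y of round1_mid in the frame of tray_floor between -0.115 and 0.115 m and z of round1_mid in the frame of tray_floor between 0.015 and 0.1 m and x of round2_mid in the frame of tray_floor between -0.065 and 0.065 m and y of round2_mid in the frame of tray_floor between -0.115 and 0.115 m and z of round2_mid in the frame of tray_floor between 0.015 and 0.1 m and x of round3_mid in the frame of tray_floor between -0.065 and 0.065 m and y of round3_mid in the frame of tray_floor between -0.115 and 0.115 m and z of round3_mid in the frame of tray_floor between 0.015 and 0.1 m and horizontal distance between rect1_mid and rect2_mid below 0.012 m and distance between rect1_mid and rect2_mid below 0.07 m and angle between the x axis of rect1_mid and the x axis of rect2_mid, either way round below 0.15 rad and horizontal distance between each of rect1_mid, rect2_mid and rect3_mid below 0.012 m and distance between each of rect1_mid, rect2_mid and rect3_mid below 0.07 m and angle between the x axis of each of rect1_mid, rect2_mid and the x axis of rect3_mid, either way round below 0.15 rad and horizontal distance between round1_mid and round2_mid below 0.012 m and distance between round1_mid and round2_mid below 0.07 m and horizontal distance between each of round1_mid, round2_mid and round3_mid below 0.012 m and distance between each of round1_mid, round2_mid and round3_mid below 0.07 m and horizontal distance between each of rect1_mid, rect2_mid, rect3_mid and round1_mid above 0.06 m and horizontal distance between each of rect1_mid, rect2_mid, rect3_mid and round2_mid above 0.06 m and horizontal distance between each of rect1_mid, rect2_mid, rect3_mid and round3_mid above 0.06 m and x of delta_mid in the frame of bin_floor between -0.06 and 0.06 m and y of delta_mid in the frame of bin_floor between -0.06 and 0.06 m and z of delta_mid in the frame of bin_floor between 0 and 0.05 m and value of joint tray below 0.012 m); the robot touches nothing.
It fails at once if the push block is knocked away (over 40 mm) (distance of push_block1 from where it was at the start of the episode above 0.04 m).
It fails at once if the hex key holder is knocked away (over 40 mm) (distance of hex_keys from where it was at the start of the episode above 0.04 m).
Of rect2, rect3, round2, round3 only 2 to 4 are there at a start; the rules pass over those that are not, and their reading is None.
At some moment in a run one of rect1, rect2, rect3, round1, round2, round3, delta may be knocked a few centimetres aside while the robot is not near it.
It also fails if it takes over 210 s, if anything falls off the work surface, if the arm or the gripper's body presses on something with over 40 N, if the wrist force passes 120 N, or if a joint passes its speed limit or range.

### The arm

A 6-joint arm with a two-finger parallel gripper is mounted at the origin on the work surface. World frame = base frame: x ahead of the robot, y to its left, z up, the work surface at z = 0. Lengths are in m, angles in rad, forces in N, time in s.
With the tool pointing down it reaches from about 0.35 to 0.85 m from the base axis. Payload 8.1 kg.
Tool frame: the origin (TCP) lies midway between the tips of the shut fingers; the grasp point (between the pads) lies 19 mm behind it; y points along the fingers, z is the direction in which the jaws open and shut, and the axes are right-handed (so a half turn about y gives the same grasp; the last joint's range is limited). The gripper opens to 93 mm and grips with 3 to 60 N. Pads are 15 mm wide; open, the fingers measure 128 mm over their backs; the gripper's body (75 mm by 188 mm) begins 65 mm behind the grasp point.
Start: joints at [1.067, 0.13, 1.488, -0, 1.523, -0.085], TCP at [0.244, 0.548, 0.219] pointing down, gripper open.
Joint ranges: [-2.96, 2.96], [-0.89, 2.26], [0.02, 2.5], [-1.34, 4.48], [0, 2.73], [-2.66, 2.66]. Speed limits (rad/s): [2.39, 2.39, 2.79, 3.14, 3.14, 3.14].

### API

Orientations are given as a 3x3 rotation matrix whose columns are the frame's x, y, z axes.
In Python, from cell import * gives the robot as it stands. The module is installed in compiled form; this text tells all that it offers.
- The arm moves only by the tool arm_command, never from a script. Its argument "targets" is text: rows parted by semicolons, each of 7 numbers parted by spaces: the opening, from -1 (shut) to 1 (fully open), then the shift along the tool's x, y, z in units of 60 mm (1.0 is 60 mm), then the turn, a rotation vector about the tool's x, y, z in units of 6 degrees (1.0 is 6 degrees). A call has 1 to 5 rows; each row is the pose to reach, as a shift and turn from the pose commanded when the call began, along the tool's axes at that moment; what a row does not reach only later rows make up. A row lasts 1/8 s, in which the tool goes at most 62.5 mm and 10.7 degrees, less where a joint would pass 70% of its speed; a pose out of reach is approached as far as the arm can. A call with a gripper value outside its range is refused whole. The fingers move at their own pace and stop on an object; "newtons" is the grip in N (left out, the last holds). Time passes only in rows, so rows that repeat a pose let the fingers close. It gives the time, the measured TCP pose, the force and the opening at its end, in the units of the state.
- sense(): the state, without advancing time (a new reading comes with each control period).
- camera(name): name is "scene" or "top" or "wrist"; returns a dict with "img" (384x512x3 uint8, red, green, blue), "fx", "fy", "cx", "cy" (pixels), "camera_from_world" (4x4, takes a point from world to camera coordinates); the wrist camera has in their place "mount" (4x4, takes a point from camera to tool coordinates, whose origin is the TCP and whose axes are the tool frame's). Camera axes: x right, y down, z forward; pixel columns grow to the right and rows downward; lengths in m; the calibration is good to about 2 mm. A picture is of the moment at which its call begins: read the wrist's pose just before it. There is no depth.
- job_done(): hands the job in, once; it reports no verdict.
The state is a dict: "time": time; "q": joint angles; "qd": joint speeds; "joint_efforts": joint torques, N m; "tool_pos": TCP position; "tool_rot": TCP orientation; "contact_force": force on the tool from outside, world axes, zero at the start; "moment": the same for the moment, N m; "finger_gap": finger opening in m.
Only numpy, scipy, OpenCV 4.12 (cv2) and the standard library are available. Lean on these libraries where they do the work, as an engineer would, in place of code of your own. Each camera call takes 0.05 s, during which the arm holds its last target.

## Working session

There is one attempt and no reset: what is moved stays moved. The work goes in short steps, Python scripts to look and compute and a tool call to move; the robot and the scene stay as the last step left them, time stands still between calls to the robot, and variables do not carry over. Pictures are saved under pics/ and viewed, and the job is handed in when it is done.

Besides the shell and the picture viewer there is one more tool, called after "Emit:" by a JSON object that holds its "name" and its "arguments". arm_command: Moves the arm, as the interface text tells. Its arguments: {"type":"object","properties":{"targets":{"type":"string"},"newtons":{"type":"number"}},"required":["targets"]}

```bash
mkdir -p pics; cat > h.py <<'E'
from cell import *
import numpy as np, cv2
def snap(name,fn):
    s=sense(); c=camera(name); cv2.imwrite('pics/'+fn+'.png',c['img'][:,:,::-1]); 
    if name=='wrist':
        T=np.eye(4);T[:3,:3]=np.array(s['tool_rot']);T[:3,3]=s['tool_pos']
        c['wfc']=T@np.array(c['mount'])
    else: c['wfc']=np.linalg.inv(np.array(c['camera_from_world']))
    np.save('pics/'+fn+'.npy',dict(c),allow_pickle=True)
    return c
def load(fn): return np.load('pics/'+fn+'.npy',allow_pickle=True).item()
def ray(c,u,v,z):
    d=c['wfc'][:3,:3]@np.array([(u-c['cx'])/c['fx'],(v-c['cy'])/c['fy'],1]); o=c['wfc'][:3,3]
    return o+d*(z-o[2])/d[2]
def proj(c,p):
    T=np.linalg.inv(c['wfc']); q=T[:3,:3]@np.array(p)+T[:3,3]
    return np.array([c['fx']*q[0]/q[2]+c['cx'],c['fy']*q[1]/q[2]+c['cy']])
E
python3 - <<'E'
from h import *
s=sense();print(s['time'],s['tool_pos'],np.round(s['tool_rot'],3))
for n in ['scene','top','wrist']:
    c=snap(n,n+'0'); print(n,c['fx'],np.round(c['wfc'],3))
E
```

```text
0.0 [0.24369834 0.54767145 0.21760776] [[ 0.914 -0.001  0.407]
 [-0.407 -0.002  0.914]
 [-0.    -1.    -0.002]]
scene 477.86684941608013 [[ 0.948 -0.303  0.095  0.497]
 [-0.318 -0.901  0.294 -0.385]
 [-0.004 -0.309 -0.951  1.329]
 [ 0.     0.     0.     1.   ]]
top 479.6882580719678 [[-1.20e-02 -9.96e-01  9.30e-02  4.65e-01]
 [-1.00e+00  1.20e-02 -1.00e-03  2.60e-02]
 [-0.00e+00 -9.30e-02 -9.96e-01  1.54e+00]
 [ 0.00e+00  0.00e+00  0.00e+00  1.00e+00]]
wrist 304.45089764367714 [[ 0.407  0.881  0.241  0.178]
 [ 0.914 -0.392 -0.11   0.579]
 [-0.003  0.265 -0.964  0.383]
 [ 0.     0.     0.     1.   ]]
```

View pics/top0.png

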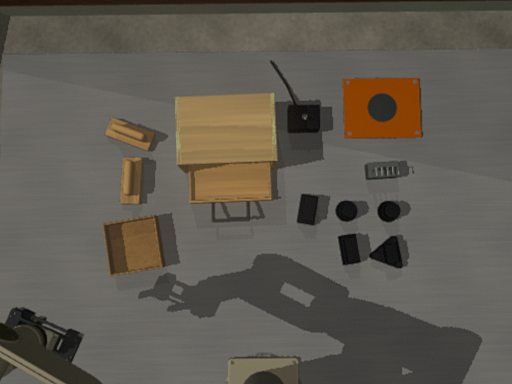

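View pics/scene0.png

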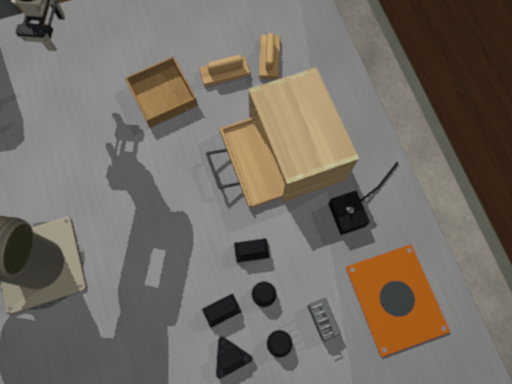

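View pics/wrist0.png

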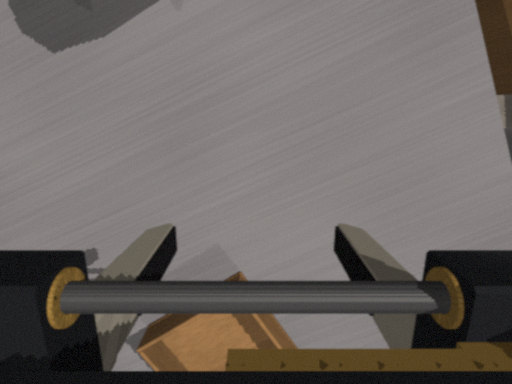

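```bash
python3 - <<'E'
from h import *
t=load('top0')['img'][:,:,::-1]; s=load('scene0')['img'][:,:,::-1]
def bright(i): return np.clip(255*(i/255.)**0.45,0,255).astype(np.uint8)
a=cv2.resize(bright(t[185:275,285:415]),None,fx=6,fy=6,interpolation=cv2.INTER_CUBIC)
b=cv2.resize(bright(s[230:380,195:345]),None,fx=4,fy=4,interpolation=cv2.INTER_CUBIC)
cv2.imwrite('pics/ct.png',a);cv2.imwrite('pics/cs.png',b)
d=cv2.resize(t[80:250,165:290],None,fx=4,fy=3.5,interpolation=cv2.INTER_CUBIC)
d=cv2.resize(t[85:245,90:290],None,fx=3.7,fy=3.7,interpolation=cv2.INTER_CUBIC)
cv2.imwrite('pics/cd.png',d)
E
```

```text
(no output)
```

View pics/ct.png

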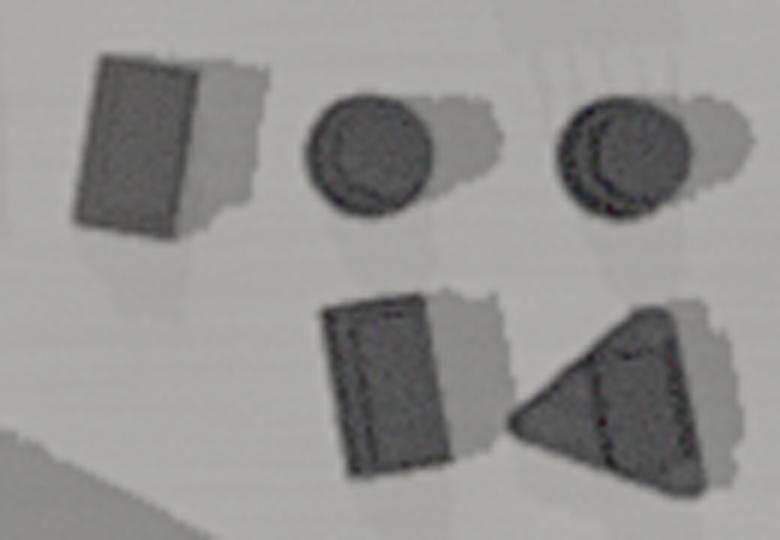

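View pics/cs.png

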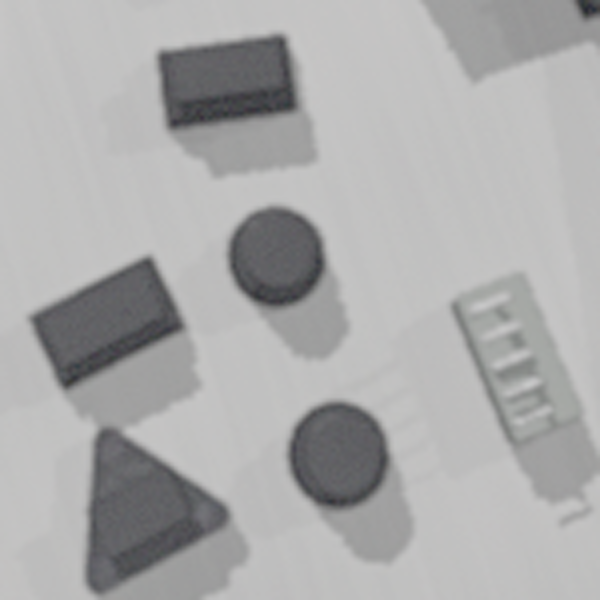

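View pics/cd.png

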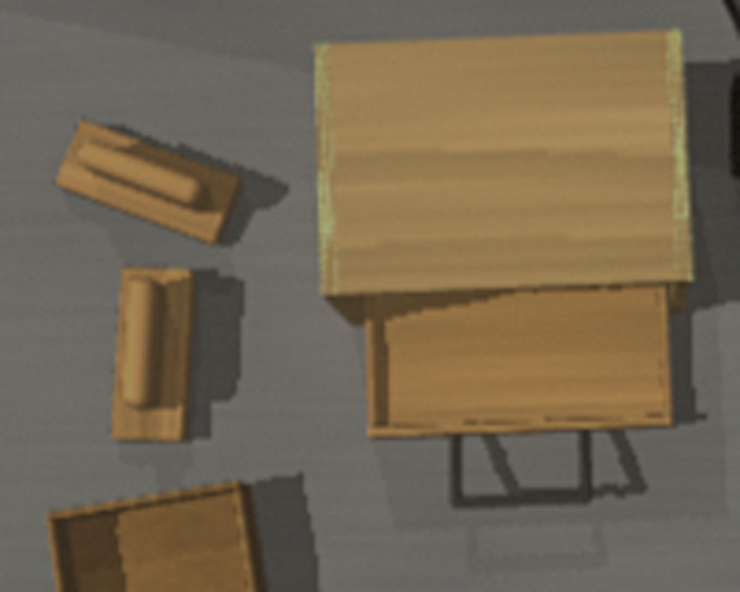

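```bash
cat >> h.py <<'E'
def go(p,yaw,mk=True):
    """p world TCP target, yaw: angle of tool z axis in world (mod pi), tool down"""
    s=sense();R=np.array(s['tool_rot']);
    cur=np.arctan2(R[1,2],R[0,2]); d=(yaw-cur+np.pi/2)%np.pi-np.pi/2
    z=np.array([np.cos(cur+d),np.sin(cur+d),0]);y=np.array([0,0,-1.]);x=np.cross(y,z)
    Rt=np.stack([x,y,z],1)
    rv=cv2.Rodrigues(R.T@Rt)[0].ravel()
    sh=R.T@(np.array(p)-s['tool_pos'])
    print('shift/60',np.round(sh/.06,3),'turn/6',np.round(np.degrees(rv)/6,3),'rows>=%.1f'%max(np.linalg.norm(sh)/.0625,np.degrees(np.linalg.norm(rv))/10.7))
def st():
    s=sense();print('t',round(s['time'],2),'p',np.round(s['tool_pos'],4),'F',np.round(s['contact_force'],1),'gap',round(s['finger_gap'],4),'yaw',round(float(np.arctan2(s['tool_rot'][1][2],s['tool_rot'][0][2])),4),'tilt',np.round(np.array(s['tool_rot'])[:,1],4),'q',np.round(s['q'],2))
E
python3 - <<'E'
from h import *
for nm in ['top0','scene0']:
    c=load(nm);i=c['img'].astype(int)
    m=((i.max(2)<46)).astype(np.uint8)
    n,l,stt,cen=cv2.connectedComponentsWithStats(m)
    print(nm)
    for k in range(1,n):
        if stt[k,4]>150:
            pts=np.argwhere(l==k)[:,::-1].astype(np.float32)
            r=cv2.minAreaRect(pts); print(stt[k],np.round(cen[k],1),np.round(r[1],1),round(r[2],1),'w@.027',np.round(ray(c,*cen[k],.027)[:2],3))
E
```

```text
top0
[   0    0  486    6 1513] [173.3   1.5] [  5. 485.] 90.0 w@.027 [1.26  0.279]
[271  61  49  72 979] [301.3 115.3] [79.8 36.5] 76.4 w@.027 [ 0.872 -0.135]
[369  94  27  27 558] [382.1 106.9] [26. 26.] 90.0 w@.027 [ 0.897 -0.396]
[297 194  22  31 494] [307.6 209.2] [17.3 28.8] 9.5 w@.027 [ 0.569 -0.148]
[336 201  22  20 350] [346.4 210.5] [19. 21.] 90.0 w@.027 [ 0.563 -0.27 ]
[378 201  23  21 369] [388.5 210.8] [20. 22.] 90.0 w@.027 [ 0.561 -0.404]
[338 234  23  31 517] [348.9 248.8] [29.1 17.7] 80.0 w@.027 [ 0.443 -0.275]
[369 236  34  32 633] [388.4 252.6] [32.3 31.1] 79.4 w@.027 [ 0.429 -0.398]
[   0  308   82   60 1651] [ 38.8 333.9] [80.6 47.6] 24.2 w@.027 [0.193 0.691]
[256 372  27  12 232] [267.6 378.3] [26. 11.] -0.0 w@.027 [ 0.052 -0.014]
scene0
[ 17   0  35  37 393] [38.  25.8] [36. 34.] 90.0 w@.027 [0.15  0.755]
[ 329  163   68   72 1198] [350.1 210.6] [40.3 82.7] 61.3 w@.027 [ 0.87  -0.137]
[   4  224   29   50 1000] [ 17.8 248.8] [24.3 51.5] 18.4 w@.027 [-0.038  0.053]
[235 239  34  23 612] [251.5 250.2] [19.  32.4] 81.9 w@.027 [ 0.57  -0.155]
[252 282  24  25 453] [263.7 294. ] [23.7 22.8] 63.4 w@.027 [ 0.564 -0.278]
[203 295  38  32 665] [221.3 310.3] [19.7 33.5] 63.4 w@.027 [ 0.444 -0.282]
[267 331  25  26 502] [279.2 343.5] [24.7 24. ] 45.0 w@.027 [ 0.561 -0.409]
[217 337  35  41 814] [229.8 357.6] [38.  35.1] 35.5 w@.027 [ 0.429 -0.401]
```

```bash
python3 - <<'E'
from h import *
c=load('top0')
f=lambda u,v,z:ray(c,u/3.7+90,v/3.7+85,z)[:2]
a,b=f(369,437,.034),f(673,426,.034); print('panel',a,b,'len',np.hypot(*(a-b)),'mid',(a+b)/2)
d=(a-b);print('yaw tray-y',np.arctan2(d[1],d[0]))
p,q=f(453,501,.05),f(590,494,.05);print('bar',p,q,np.hypot(*(p-q)),(p+q)/2)
a,b=f(322,298,.17),f(692,281,.17);print('cubby front top',a,b,np.hypot(*(a-b)),(a+b)/2, np.arctan2(*(a-b)[::-1]))
a,b=f(314,44,.17),f(681,31,.17);print('cubby back top',a,b)
for u,v in [(105,222),(157,215),(163,268),(111,275)]: print('bin',ray(c,u,v,.05)[:2])
c=load('scene0')
for u,v in [(126,88),(181,59),(197,98),(150,125)]: print('bin s',ray(c,u,v,.05)[:2])
print('bar s',ray(c,207.5,152,.05)[:2],ray(c,221,187,.05)[:2])
E
```

```text
panel [0.59219641 0.22364443] [ 0.59844082 -0.03536115] len 0.25908084321720287 mid [0.59531862 0.09414164]
yaw tray-y 1.5949008138609981
bar [0.53605628 0.15101231] [0.54053349 0.03591552] 0.11518384169451737 [0.53829489 0.09346392]
cubby front top [0.68998909 0.2424958 ] [ 0.69987888 -0.04645308] 0.28911807722925476 [0.69493399 0.09802136] 1.605009771385688
cubby back top [0.89318118 0.24933591] [ 0.90016187 -0.04112724]
bin [0.53517105 0.4847116 ]
bin [0.55497058 0.32333723]
bin [0.39138596 0.30382004]
bin [0.37200288 0.46357688]
bin s [0.36693893 0.42965902]
bin s [0.55216093 0.47365104]
bin s [0.56064701 0.32866273]
bin s [0.40434018 0.28755818]
bar s [0.53977072 0.1517169 ] [0.54492783 0.03798705]
```

```bash
python3 - <<'E'
from h import *
s=load('scene0')['img'][:,:,::-1]; 
cv2.imwrite('pics/cs2.png',cv2.resize(s[40:240,110:370],None,fx=3,fy=3,interpolation=cv2.INTER_CUBIC))
E
```

```text
(no output)
```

View pics/cs2.png

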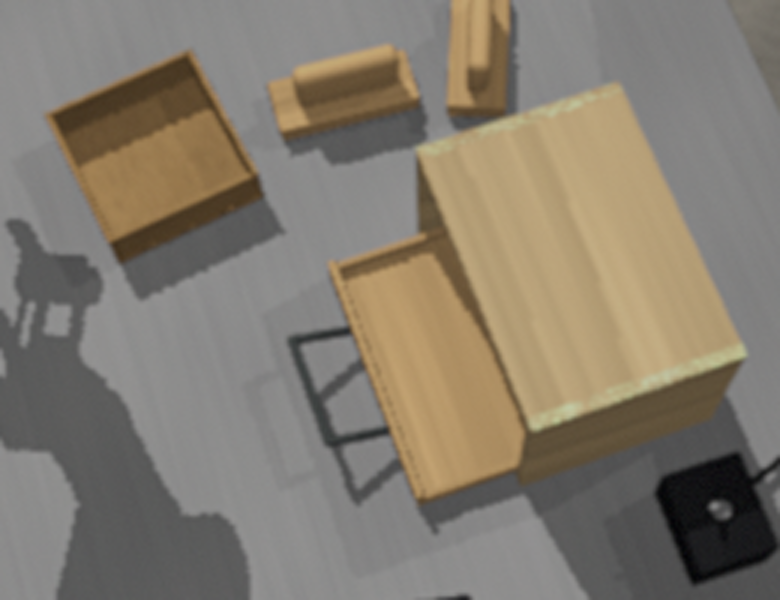

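```bash
python3 - <<'E'
from h import *
go([.541,.095,.2],.03)
E
```

```text
shift/60 [ 7.595  0.303 -4.879] turn/6 [1.3000e-02 1.0714e+01 6.0000e-03] rows>=8.7
```

Emit:
{"name": "arm_command", "arguments": {"targets": "-0.1 0.8 0.03 -0.5 0 1.2 0; -0.1 1.6 0.06 -1.0 0 2.4 0; -0.1 2.4 0.1 -1.5 0 3.6 0; -0.1 3.2 0.13 -2.0 0 4.8 0; -0.1 4.0 0.15 -2.5 0 6 0", "newtons": 30}}

```text
time: 0.78
tool_pos: [0.4028, 0.3118, 0.2093]
tool_rot: [[0.497, -0.0, 0.868], [-0.868, -0.0, 0.497], [0.0, -1.0, -0.0]]
contact_force: [1.1, 0.8, 0.3]
finger_gap: 0.0476
```

```bash
python3 - <<'E'
from h import *
st();go([.541,.095,.2],.03)
E
```

```text
t 0.78 p [0.4028 0.3118 0.2093] F [1.1 0.8 0.3] gap 0.0476 yaw 0.5197 tilt [-2.e-04 -2.e-04 -1.e+00] q [ 0.56 -0.11  1.75 -0.    1.5   0.04]
shift/60 [4.281 0.156 0.205] turn/6 [2.000e-03 4.677e+00 1.000e-03] rows>=4.1
```

Emit:
{"name": "arm_command", "arguments": {"targets": "-0.1 0.9 0.04 0.05 0 1.2 0; -0.1 1.8 0.08 0.1 0 2.4 0; -0.1 2.7 0.12 0.15 0 3.6 0; -0.1 3.6 0.15 0.2 0 4.68 0; -0.1 4.28 0.16 0.2 0 4.68 0"}}

```text
time: 1.4
tool_pos: [0.5417, 0.0951, 0.1996]
tool_rot: [[0.031, -0.001, 1.0], [-1.0, -0.0, 0.031], [0.0, -1.0, -0.001]]
contact_force: [0.5, 0.6, -0.1]
finger_gap: 0.0419
```

```bash
python3 - <<'E'
from h import *
snap('wrist','w1');st();go([.541,.095,.2],.03)
E
```

```text
t 1.45 p [0.5434 0.0913 0.1995] F [-2.1 -3.  -1.1] gap 0.0422 yaw 0.0302 tilt [ 5.0e-04 -2.6e-03 -1.0e+00] q [ 0.08  0.01  1.65 -0.    1.48  0.05]
shift/60 [-0.063 -0.009 -0.037] turn/6 [-0.004  0.002  0.025] rows>=0.1
```

View pics/w1.png

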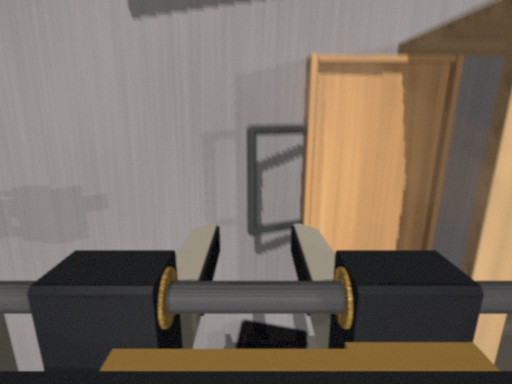

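```bash
python3 - <<'E'
from h import *
c=load('w1');print(np.round(c['wfc'],3))
print('bar',ray(c,252,129,.05),ray(c,252,231,.05))
for p in [(313,57,.034),(304,185,.034),(461,60,.024),(435,245,.024),(470,245,.012),(512,200,.17)]: print(p,ray(c,*p))
E
```

```text
[[ 1.     0.03   0.008  0.54 ]
 [ 0.031 -0.964 -0.265  0.169]
 [ 0.     0.266 -0.964  0.365]
 [ 0.     0.     0.     1.   ]]
bar [0.53792774 0.14907242 0.05      ] [0.54104513 0.03793113 0.05      ]
(313, 57, 0.034) [0.59703524 0.22081156 0.034     ]
(304, 185, 0.034) [0.597719   0.08837043 0.034     ]
(461, 60, 0.024) [0.75237798 0.22421122 0.024     ]
(435, 245, 0.024) [0.76462256 0.01559332 0.024     ]
(470, 245, 0.012) [0.8166758  0.01154183 0.012     ]
(512, 200, 0.17) [0.71383184 0.11548083 0.17      ]
```

Emit:
{"name": "arm_command", "arguments": {"targets": "-0.1 -0.04 0.9 -0.03 0 0 0; -0.1 -0.04 1.8 -0.03 0 0 0; -0.1 -0.04 2.8 -0.03 0 0 0; -0.1 -0.04 2.8 -0.03 0 0 0"}}

```text
time: 1.95
tool_pos: [0.5336, 0.0991, 0.0264]
tool_rot: [[0.034, -0.012, 0.999], [-0.999, -0.001, 0.034], [0.001, -1.0, -0.012]]
contact_force: [-0.1, -1.3, 0.1]
finger_gap: 0.0418
```

Emit:
{"name": "arm_command", "arguments": {"targets": "-1 0 0 0 0 0 0; -1 0 0 0 0 0 0; -1 0 0 0 0 0 0; -1 0 0 0 0 0 0", "newtons": 30}}

```text
time: 2.45
tool_pos: [0.54, 0.0996, 0.0335]
tool_rot: [[0.034, 0.002, 0.999], [-0.999, 0.0, 0.034], [-0.0, -1.0, 0.002]]
contact_force: [-2.7, -0.3, 6.9]
finger_gap: 0.0091
```

Emit:
{"name": "arm_command", "arguments": {"targets": "-1 0 0 -0.3 0 0 0; -1 0 0 -0.6 0 0 0; -1 0 0 -0.9 0 0 0; -1 0 0 -1.2 0 0 0; -1 0 0 -1.5 0 0 0"}}

```text
time: 3.08
tool_pos: [0.4508, 0.097, 0.0336]
tool_rot: [[0.033, 0.005, 0.999], [-0.999, 0.001, 0.033], [-0.001, -1.0, 0.005]]
contact_force: [3.8, 3.2, 3.2]
finger_gap: 0.0092
```

```bash
python3 - <<'E'
from h import *
snap('top','t2');st()
E
```

```text
t 3.12 p [0.4487 0.097  0.0333] F [-3.9  2.9  6.3] gap 0.0089 yaw 0.0338 tilt [ 2.1e-03  9.0e-04 -1.0e+00] q [ 0.1  -0.08  2.05  0.    1.16  0.07]
```

Emit:
{"name": "arm_command", "arguments": {"targets": "-1 0 0 -0.06 0 0 0; -1 0 0 -0.12 0 0 0; -1 0 0 -0.18 0 0 0; -1 0 0 -0.24 0 0 0; -1 0 0 -0.24 0 0 0"}}

```text
time: 3.75
tool_pos: [0.4371, 0.0966, 0.0333]
tool_rot: [[0.033, 0.005, 0.999], [-0.999, 0.001, 0.033], [-0.001, -1.0, 0.005]]
contact_force: [6.2, 5.6, 1.4]
finger_gap: 0.009
```

Emit:
{"name": "arm_command", "arguments": {"targets": "-1 0 0 -0.08 0 0 0; -1 0 0 -0.15 0 0 0; -1 0 0 -0.15 0 0 0; -1 0 0 -0.15 0 0 0"}}

```text
time: 4.25
tool_pos: [0.4371, 0.0958, 0.0352]
tool_rot: [[0.033, 0.024, 0.999], [-0.999, 0.001, 0.033], [-0.001, -1.0, 0.024]]
contact_force: [49.2, 2.9, -33.7]
finger_gap: 0.0089
```

Emit:
{"name": "arm_command", "arguments": {"targets": "-1 0 0 0.17 0 0 0; -0.1 0 0 0.17 0 0 0; -0.1 0 0 0.17 0 0 0; -0.1 0 0 0.17 0 0 0; -0.1 0 -0.5 0.17 0 0 0"}}

```text
time: 4.88
tool_pos: [0.4329, 0.0956, 0.0595]
tool_rot: [[0.034, -0.007, 0.999], [-0.999, -0.001, 0.034], [0.001, -1.0, -0.007]]
contact_force: [1.1, -0.6, 0.9]
finger_gap: 0.0406
```

```bash
python3 - <<'E'
from h import *
st(); go([.45,.05,.22],.03)
E
```

```text
t 4.88 p [0.4329 0.0956 0.0595] F [ 1.1 -0.6  0.9] gap 0.0406 yaw 0.0337 tilt [-6.7e-03 -8.0e-04 -1.0e+00] q [ 0.1  -0.15  2.07 -0.    1.23  0.07]
shift/60 [ 0.771 -2.677  0.242] turn/6 [0.064 0.035 0.006] rows>=2.7
```

```bash
python3 - <<'E'
from h import *
c=snap('top','t3'); c2=snap('scene','s3')
go([.64,-.15,.22],1.42)
for c in (c,c2):
    i=c['img'].astype(int)
    m=((i.max(2)<46)).astype(np.uint8)
    n,l,stt,cen=cv2.connectedComponentsWithStats(m)
    for k in range(1,n):
        if 300<stt[k,4]<900: print(stt[k],np.round(cen[k],1),np.round(ray(c,*cen[k],.02)[:2],3))
E
```

```text
shift/60 [ 4.214 -2.584  3.243] turn/6 [ -0.028 -13.238   0.022] rows>=7.4
[369  94  27  27 535] [382.2 106.7] [ 0.899 -0.398]
[297 194  22  32 501] [307.6 209.4] [ 0.569 -0.149]
[336 201  22  21 369] [346.2 210.9] [ 0.562 -0.271]
[377 201  24  22 387] [388.2 211.1] [ 0.56  -0.405]
[338 233  23  33 552] [348.7 249. ] [ 0.442 -0.275]
[369 236  34  33 671] [388.2 252.8] [ 0.429 -0.4  ]
[146 137  32  17 344] [161.9 145. ] [0.419 0.229]
[235 239  34  23 618] [251.3 250.3] [ 0.57  -0.154]
[252 282  24  25 461] [263.5 294.1] [ 0.564 -0.277]
[203 294  38  33 704] [221.2 310.1] [ 0.444 -0.281]
[267 330  25  27 518] [278.9 343.5] [ 0.561 -0.409]
[216 337  36  41 870] [229.6 357.4] [ 0.429 -0.401]
```

View pics/t3.png

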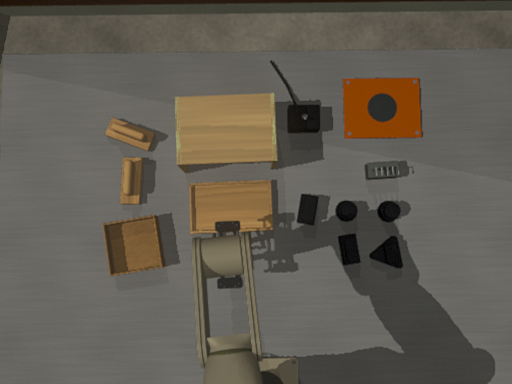

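Emit:
{"name": "arm_command", "arguments": {"targets": "0.7 0.5 -1 0.3 0 -1.5 0; 0.7 1.2 -1.6 0.8 0 -3.2 0; 0.7 2 -2.2 1.3 0 -5 0; 0.7 2.7 -2.6 1.7 0 -6.6 0; 0.7 3.3 -2.6 2.2 0 -8.3 0"}}

```text
time: 5.6
tool_pos: [0.5766, -0.0997, 0.2205]
tool_rot: [[0.788, 0.004, 0.615], [-0.615, -0.001, 0.788], [0.004, -1.0, 0.002]]
contact_force: [0.7, -0.1, -0.1]
finger_gap: 0.079
```

```bash
python3 - <<'E'
from h import *
st();go([.61,-.155,.22],1.42)
E
```

```text
t 5.6 p [ 0.5766 -0.0997  0.2205] F [ 0.7 -0.1 -0.1] gap 0.079 yaw 0.9078 tilt [ 0.0042 -0.0013 -1.    ] q [-0.26  0.09  1.53 -0.    1.52 -1.17]
shift/60 [ 1.006  0.011 -0.383] turn/6 [-0.005 -4.891  0.042] rows>=2.7
```

Emit:
{"name": "arm_command", "arguments": {"targets": "0.7 0.35 0 -0.1 0 -1.7 0; 0.7 0.7 0 -0.25 0 -3.4 0; 0.7 1.0 0 -0.38 0 -4.9 0; 0.7 1.0 0 -0.38 0 -4.9 0"}}

```text
time: 6.1
tool_pos: [0.6072, -0.1534, 0.2164]
tool_rot: [[0.988, -0.002, 0.156], [-0.156, 0.0, 0.988], [-0.002, -1.0, 0.0]]
contact_force: [1.2, 0.1, -0.7]
finger_gap: 0.0793
```

```bash
python3 - <<'E'
from h import *
c=snap('wrist','w4');st()
E
```

```text
t 6.15 p [ 0.6071 -0.1525  0.2167] F [-0.2  0.2 -0.8] gap 0.079 yaw 1.4119 tilt [-1.8e-03  7.0e-04 -1.0e+00] q [-0.33  0.2   1.41  0.    1.53 -1.74]
```

View pics/w4.png

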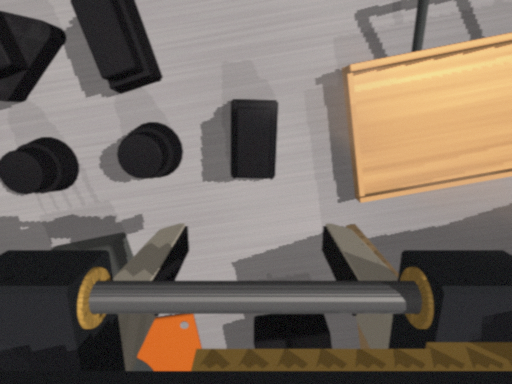

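```bash
cat >> h.py <<'E'
def crop(fn,out,x0,y0,x1,y1,k,g=.45):
    i=load(fn)['img'][:,:,::-1][y0:y1,x0:x1]
    cv2.imwrite('pics/'+out+'.png',cv2.resize(np.clip(255*(i/255.)**g,0,255).astype(np.uint8),None,fx=k,fy=k,interpolation=cv2.INTER_CUBIC))
E
python3 -c "
from h import *
crop('w4','w4c',60,80,300,210,3.3)"
```

```text
(no output)
```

View pics/w4c.png

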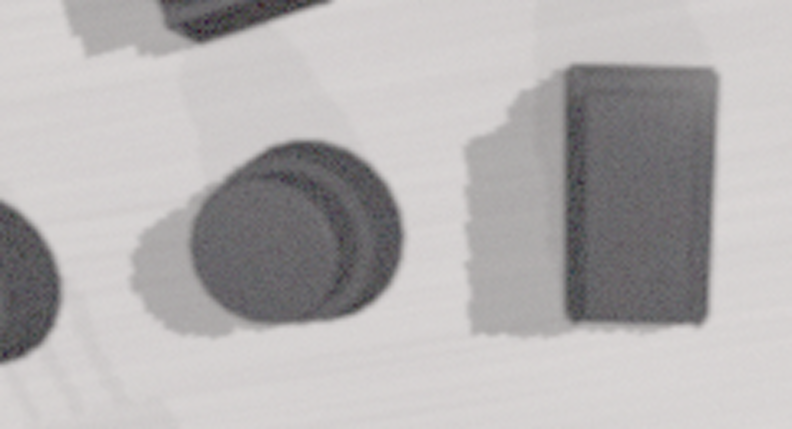

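```bash
python3 -c "
from h import *
c=load('w4')
f=lambda u,v,z:ray(c,60+u/3.3,80+v/3.3,z)[:2]
P=[f(586,93,.054),f(697,93,.054),f(697,318,.054),f(584,318,.054)]
print(np.round(P,4),np.mean(P,0)); print(P[1]-P[0],P[2]-P[1])
Q=[f(568,66,0.0),f(717,70,0.0)];print('rim far edge',Q,Q[1]-Q[0])
print('round',f(264,248,.054),f(337,248,.054)-f(191,248,.054))
go([P[0][0]*0+np.mean(P,0)[0],np.mean(P,0)[1],.12],1.42)
"
```

```text
[[ 0.5318 -0.1592]
 [ 0.5373 -0.1247]
 [ 0.6088 -0.135 ]
 [ 0.6029 -0.1722]] [ 0.57021503 -0.14776675]
[0.00545836 0.03447891] [ 0.07155868 -0.01030183]
rim far edge [array([ 0.52076002, -0.16698728]), array([ 0.53061891, -0.11363835])] [0.00985889 0.05334893]
round [ 0.56351881 -0.27168902] [0.00746984 0.04724054]
shift/60 [-0.616  1.613 -0.02 ] turn/6 [-0.004 -0.077 -0.018] rows>=1.7
```

Emit:
{"name": "arm_command", "arguments": {"targets": "0.7 -0.62 0.7 -0.03 0 -0.08 0; 0.7 -0.62 1.4 -0.03 0 -0.08 0; 0.7 -0.62 2.2 -0.03 0 -0.08 0; 0.7 -0.62 3.06 -0.03 0 -0.08 0; 0.7 -0.62 3.06 -0.03 0 -0.08 0"}}

```text
time: 6.78
tool_pos: [0.5658, -0.1461, 0.0295]
tool_rot: [[0.989, -0.01, 0.148], [-0.148, 0.004, 0.989], [-0.01, -1.0, 0.002]]
contact_force: [-0.3, 1.0, 0.3]
finger_gap: 0.079
```

Emit:
{"name": "arm_command", "arguments": {"targets": "-1 0 0 0 0 0 0; -1 0 0 0 0 0 0; -1 0 0 0 0 0 0; -1 0 0 0 0 0 0", "newtons": 20}}

```text
time: 7.28
tool_pos: [0.5713, -0.1488, 0.0356]
tool_rot: [[0.989, 0.002, 0.146], [-0.146, -0.001, 0.989], [0.002, -1.0, -0.0]]
contact_force: [-0.3, -0.2, 0.8]
finger_gap: 0.0436
```

```bash
python3 -c "
from h import *
st()
c=load('t3');P=[ray(c,u,v,.024)[:2] for u,v in [(190,183),(271,180)]]+[ray(c,u,v,.034)[:2] for u,v in [(272,229),(190,232)]]
print(np.round(P,3),np.mean(P,0))
crop('t3','t3c',170,150,300,250,5.5,.7)
"
```

```text
t 7.28 p [ 0.5713 -0.1488  0.0356] F [-0.3 -0.2  0.8] gap 0.0436 yaw 1.424 tilt [ 1.7e-03 -6.0e-04 -1.0e+00] q [-0.34  0.26  1.69  0.    1.19 -1.77]
[[ 0.657  0.224]
 [ 0.664 -0.034]
 [ 0.508 -0.034]
 [ 0.501  0.223]] [0.58249771 0.09467078]
```

View pics/t3c.png

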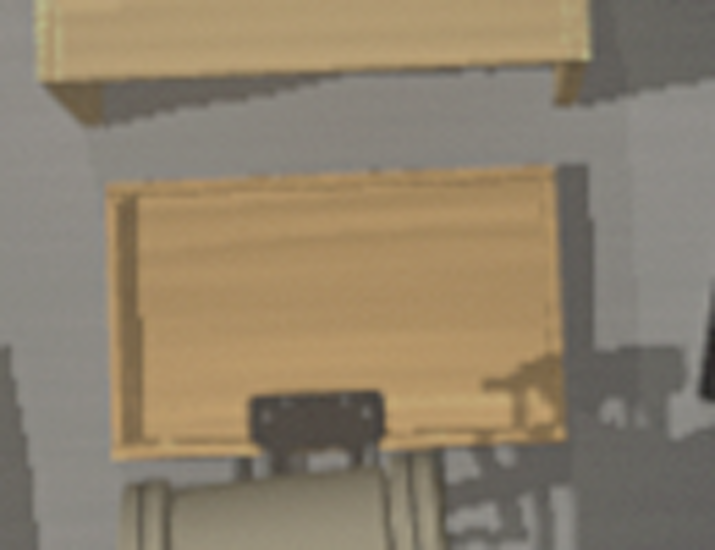

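Emit:
{"name": "arm_command", "arguments": {"targets": "-1 0 0 0 0 0 0; -1 0 0 0 0 0 0; -1 0 -0.5 0 0 0 0; -1 0 -1.3 0 0 0 0; -1 0 -2 0 0 0 0"}}

```text
time: 7.9
tool_pos: [0.5701, -0.1484, 0.1552]
tool_rot: [[0.989, -0.001, 0.146], [-0.146, 0.0, 0.989], [-0.001, -1.0, 0.0]]
contact_force: [0.7, 0.3, -1.0]
finger_gap: 0.0381
```

```bash
python3 -c "
from h import *
st(); go([.572,.153,.16],1.598)
"
```

```text
t 7.9 p [ 0.5701 -0.1484  0.1552] F [ 0.7  0.3 -1. ] gap 0.0381 yaw 1.4242 tilt [-1.e-03  4.e-04 -1.e+00] q [-0.34  0.14  1.6   0.    1.41 -1.77]
shift/60 [-0.702 -0.078  4.974] turn/6 [-0.004 -1.66  -0.01 ] rows>=4.8
```

Emit:
{"name": "arm_command", "arguments": {"targets": "-1 -0.15 -0.08 1 0 -0.35 0; -1 -0.3 -0.08 2 0 -0.7 0; -1 -0.45 -0.08 3 0 -1 0; -1 -0.6 -0.08 4 0 -1.4 0; -1 -0.7 -0.08 4.97 0 -1.66 0"}}

```text
time: 8.52
tool_pos: [0.5717, 0.1545, 0.1586]
tool_rot: [[1.0, -0.001, -0.028], [0.028, -0.0, 1.0], [-0.001, -1.0, -0.0]]
contact_force: [1.5, 0.3, -2.2]
finger_gap: 0.0381
```

Emit:
{"name": "arm_command", "arguments": {"targets": "-1 0 0 0 0 0 0; -1 0 0 0 0 0 0"}}

```text
time: 8.78
tool_pos: [0.572, 0.1524, 0.1585]
tool_rot: [[1.0, -0.001, -0.028], [0.028, -0.001, 1.0], [-0.001, -1.0, -0.001]]
contact_force: [-0.1, -0.4, -1.1]
finger_gap: 0.0379
```

```bash
python3 -c "
from h import *
snap('wrist','w5')
st(); go([.572,.153,.05],1.598)
"
```

```text
t 8.82 p [0.5722 0.1517 0.1587] F [ 0.1 -0.1 -1.8] gap 0.0379 yaw 1.5975 tilt [-1.e-03 -6.e-04 -1.e+00] q [ 0.17  0.14  1.58 -0.    1.42 -1.42]
shift/60 [-1.000e-03  1.811e+00  2.300e-02] turn/6 [ 0.006 -0.004 -0.01 ] rows>=1.7
```

View pics/w5.png

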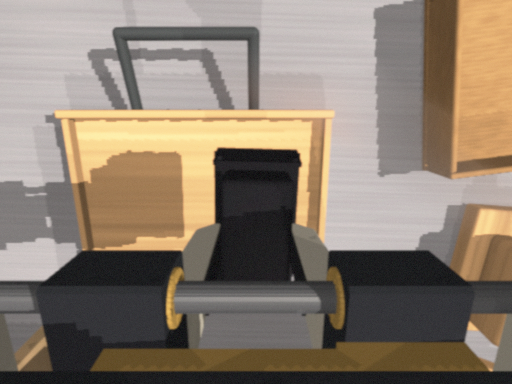

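```bash
python3 -c "
from h import *
c=load('w5')
print(ray(c,57,114,.034),ray(c,333,114,.034)); print(ray(c,90,248,.012), ray(c,322,240,.024))
print('bar',ray(c,117,32,.05),ray(c,257,32,.05))
print('shell rim',ray(c,216,151,.14-.0),ray(c,299,151,.127))
"
```

```text
[ 0.5090583  -0.03192584  0.034     ] [0.50193719 0.22265014 0.034     ]
[ 0.65453952 -0.02970242  0.012     ] [0.63207597 0.22579721 0.024     ]
bar [0.44211166 0.03648145 0.05      ] [0.43897784 0.15065358 0.05      ]
shell rim [0.52473903 0.12806167 0.14      ] [0.52498327 0.18002572 0.127     ]
```

Emit:
{"name": "arm_command", "arguments": {"targets": "-1 0 0.6 0.02 0 0 0; -1 0 1.2 0.02 0 0 0; -1 0 1.6 0.02 0 0 0; -1 0 1.8 0.02 0 0 0; -1 0 1.86 0.02 0 0 0"}}

```text
time: 9.45
tool_pos: [0.5724, 0.1527, 0.0473]
tool_rot: [[1.0, -0.001, -0.026], [0.026, -0.0, 1.0], [-0.001, -1.0, -0.0]]
contact_force: [-0.0, -0.2, -1.6]
finger_gap: 0.0379
```

Emit:
{"name": "arm_command", "arguments": {"targets": "-1 0 0 0 0 0 0; -1 0 0 0 0 0 0; 0.3 0 0 0 0 0 0; 0.5 0 0 0 0 0 0; 0.5 0 0 0 0 0 0"}}

```text
time: 10.07
tool_pos: [0.5727, 0.1539, 0.048]
tool_rot: [[1.0, 0.001, -0.027], [0.027, 0.0, 1.0], [0.001, -1.0, 0.0]]
contact_force: [-0.2, -0.3, 0.4]
finger_gap: 0.0632
```

Emit:
{"name": "arm_command", "arguments": {"targets": "0.5 0 0 0 0 0 0; 0.5 0 -0.7 0 0 0 0; 0.5 0 -1.6 0 0 0 0; 0.5 0 -2.5 0 0 0 0"}}

```text
time: 10.58
tool_pos: [0.5721, 0.1537, 0.199]
tool_rot: [[1.0, -0.001, -0.027], [0.027, -0.0, 1.0], [-0.001, -1.0, -0.0]]
contact_force: [1.3, -0.1, 0.8]
finger_gap: 0.0696
```

```bash
python3 -c "
from h import *
snap('wrist','w6')
st(); go([.44+.04,-.278,.22],1.746)
"
```

```text
t 10.62 p [0.5758 0.1544 0.2085] F [ 2.6 -0.2  6.5] gap 0.0696 yaw 1.5982 tilt [ 0.0109  0.002  -0.9999] q [ 0.18  0.11  1.52  0.    1.49 -1.42]
shift/60 [-1.792 -0.224 -7.16 ] turn/6 [-0.008 -1.412  0.106] rows>=7.1
```

View pics/w6.png

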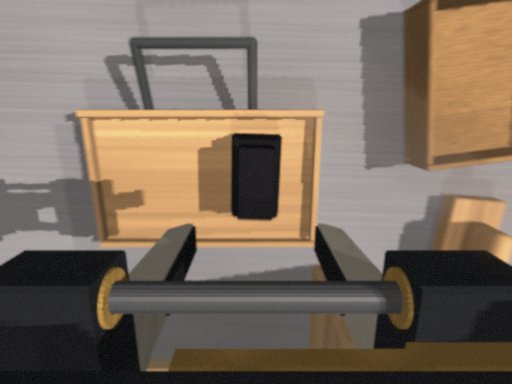

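Emit:
{"name": "arm_command", "arguments": {"targets": "0.7 -0.25 -0.2 -1 0 -0.3 0; 0.7 -0.5 -0.22 -2 0 -0.6 0; 0.7 -0.75 -0.22 -3 0 -0.8 0; 0.7 -1 -0.22 -4 0 -1.1 0; 0.7 -1.25 -0.22 -5 0 -1.4 0"}}

```text
time: 11.25
tool_pos: [0.5051, -0.1499, 0.2109]
tool_rot: [[0.985, 0.001, -0.174], [0.174, -0.0, 0.985], [0.001, -1.0, -0.0]]
contact_force: [0.8, -0.8, -0.3]
finger_gap: 0.0793
```

```bash
python3 -c "
from h import *
st(); go([.44+.05,-.278,.22],1.746)
"
```

```text
t 11.25 p [ 0.5051 -0.1499  0.2109] F [ 0.8 -0.8 -0.3] gap 0.0793 yaw 1.7459 tilt [ 6.e-04 -2.e-04 -1.e+00] q [-0.39 -0.07  1.7   0.    1.5  -2.13]
shift/60 [-0.619 -0.152 -2.058] turn/6 [ 0.003 -0.001  0.006] rows>=2.1
```

Emit:
{"name": "arm_command", "arguments": {"targets": "0.7 -0.2 -0.1 -0.7 0 0 0; 0.7 -0.45 -0.15 -1.5 0 0 0; 0.7 -0.62 -0.15 -2.06 0 0 0; 0.7 -0.62 -0.15 -2.06 0 0 0; 0.7 -0.62 -0.15 -2.06 0 0 0"}}

```text
time: 11.88
tool_pos: [0.4905, -0.2758, 0.2195]
tool_rot: [[0.985, -0.0, -0.173], [0.173, 0.001, 0.985], [-0.0, -1.0, 0.001]]
contact_force: [0.5, 0.1, 1.1]
finger_gap: 0.0795
```

```bash
python3 -c "
from h import *
snap('wrist','w7');st()
crop('w7','w7c',120,50,360,230,3.3)
"
```

```text
t 11.93 p [ 0.4906 -0.2754  0.2196] F [0.4 0.1 0.1] gap 0.0791 yaw 1.7453 tilt [-1.e-04  5.e-04 -1.e+00] q [-0.6   0.03  1.59  0.    1.52 -2.35]
```

View pics/w7c.png

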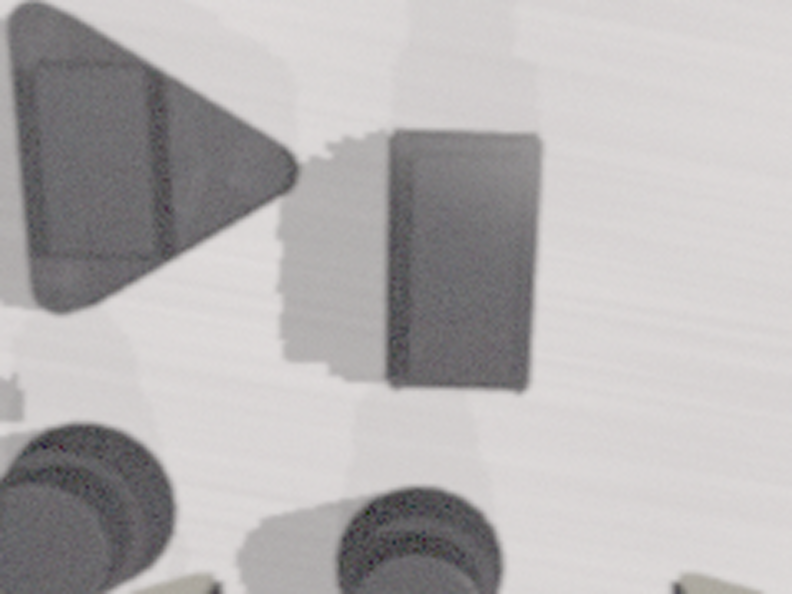

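```bash
python3 -c "
from h import *
c=load('w7')
f=lambda u,v,z:ray(c,120+u/3.3,50+v/3.3,z)[:2]
P=[f(411,158,.054),f(522,158,.054),f(521,384,.054),f(410,384,.054)]
print(np.round(P,4)); m=np.mean(P,0);print(m,np.arctan2(*(P[3]-P[0])[::-1]))
Q=[f(*q,.054) for q in [(38,62),(150,66),(158,258),(46,258)]]
print('delta',np.round(Q,4),np.mean(Q,0),[np.hypot(*(Q[i]-Q[(i+1)%4])) for i in range(4)],np.arctan2(*(Q[3]-Q[0]+Q[2]-Q[1])[::-1]))
go([*m,.034],1.746)
"
```

```text
[[ 0.41   -0.3006]
 [ 0.404  -0.2662]
 [ 0.4748 -0.2526]
 [ 0.4811 -0.2891]]
[ 0.44248648 -0.27713017] 0.15980923342858377
delta [[ 0.402  -0.4181]
 [ 0.3972 -0.3841]
 [ 0.4546 -0.376 ]
 [ 0.4608 -0.4116]] [ 0.42864695 -0.39742862] [np.float64(0.03435303936160315), np.float64(0.05790706631115675), np.float64(0.036162759791614235), np.float64(0.05914682485451054)] 0.12511790413307813
shift/60 [-0.795  3.094  0.109] turn/6 [-0.005 -0.006 -0.   ] rows>=3.1
```

Emit:
{"name": "arm_command", "arguments": {"targets": "0.7 -0.79 0.7 0.09 0 0 0; 0.7 -0.79 1.4 0.09 0 0 0; 0.7 -0.79 2.2 0.09 0 0 0; 0.7 -0.79 3.07 0.09 0 0 0; 0.7 -0.79 3.07 0.09 0 0 0"}}

```text
time: 12.55
tool_pos: [0.4397, -0.2754, 0.0314]
tool_rot: [[0.985, -0.007, -0.175], [0.175, 0.006, 0.985], [-0.006, -1.0, 0.007]]
contact_force: [-0.1, 0.1, -0.4]
finger_gap: 0.0791
```

Emit:
{"name": "arm_command", "arguments": {"targets": "0.7 0 0 0 0 0 0; -1 0 0 0 0 0 0; -1 0 0 0 0 0 0; -1 0 0 0 0 0 0; -1 0 0 0 0 0 0"}}

```text
time: 13.18
tool_pos: [0.443, -0.2793, 0.036]
tool_rot: [[0.985, 0.0, -0.173], [0.173, -0.0, 0.985], [0.0, -1.0, -0.0]]
contact_force: [-0.6, -0.4, -0.6]
finger_gap: 0.0438
```

Emit:
{"name": "arm_command", "arguments": {"targets": "-1 0 0 0 0 0 0; -1 0 0 0 0 0 0"}}

```text
time: 13.42
tool_pos: [0.4429, -0.2793, 0.0357]
tool_rot: [[0.985, 0.0, -0.173], [0.173, -0.0, 0.985], [0.0, -1.0, -0.0]]
contact_force: [-0.5, 0.1, 2.0]
finger_gap: 0.038
```

Emit:
{"name": "arm_command", "arguments": {"targets": "-1 0 -0.6 0 0 0 0; -1 0 -1.3 0 0 0 0; -1 0 -2.3 0 0 0 0; -1 0 -2.3 0 0 0 0"}}

```text
time: 13.92
tool_pos: [0.4457, -0.2814, 0.1796]
tool_rot: [[0.985, 0.008, -0.173], [0.173, -0.006, 0.985], [0.007, -1.0, -0.007]]
contact_force: [0.5, -0.7, -0.6]
finger_gap: 0.038
```

```bash
python3 -c "
from h import *
st();
snap('top','t8');snap('scene','s8')
crop('t8','t8c',180,170,420,290,3.3)
crop('s8','s8c',190,50,390,200,4,.6)
go([.572,.153,.18],1.598)
"
```

```text
t 13.93 p [ 0.4457 -0.2814  0.1796] F [ 0.5 -0.7 -0.6] gap 0.038 yaw 1.7448 tilt [ 0.0079 -0.0061 -1.    ] q [-0.66 -0.06  1.75  0.    1.44 -2.41]
shift/60 [ 3.364 -0.107  6.726] turn/6 [0.007 1.401 0.007] rows>=7.2
```

View pics/t8c.png

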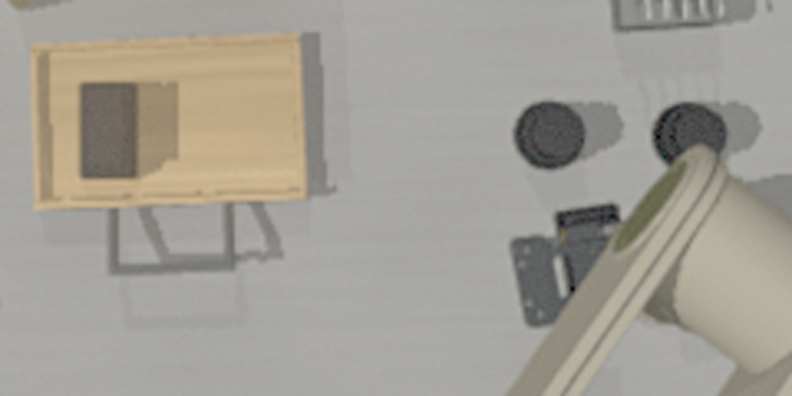

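```bash
python3 -c "
from h import *
c=load('t8')
f=lambda u,v,z:ray(c,180+u/3.3,170+v/3.3,z)[:2]
P=[f(81,84,.066),f(137,83,.066),f(136,178,.066),f(80,178,.066)]
print(np.round(P,4),np.mean(P,0))
"
```

```text
[[0.6127 0.1737]
 [0.613  0.1213]
 [0.5241 0.1228]
 [0.5247 0.1749]] [0.568613   0.14815042]
```

Emit:
{"name": "arm_command", "arguments": {"targets": "-1 0.45 -0.1 0.9 0 0.2 0; -1 0.9 -0.1 1.8 0 0.4 0; -1 1.35 -0.1 2.7 0 0.6 0; -1 1.8 -0.1 3.6 0 0.8 0; -1 2.25 -0.1 4.5 0 0.95 0"}}

```text
time: 14.65
tool_pos: [0.5278, 0.0121, 0.1769]
tool_rot: [[0.997, -0.004, -0.074], [0.074, 0.0, 0.997], [-0.004, -1.0, 0.0]]
contact_force: [0.9, -0.7, -0.9]
finger_gap: 0.0383
```

```bash
python3 -c "
from h import *
st();go([.572,.1535,.18],1.598)
"
```

```text
t 14.65 p [0.5278 0.0121 0.1769] F [ 0.9 -0.7 -0.9] gap 0.0383 yaw 1.6445 tilt [-4.e-03  2.e-04 -1.e+00] q [-0.07 -0.04  1.74 -0.    1.45 -1.72]
shift/60 [ 0.907 -0.055  2.296] turn/6 [-0.004  0.444 -0.039] rows>=2.4
```

Emit:
{"name": "arm_command", "arguments": {"targets": "-1 0.35 -0.05 0.8 0 0.2 0; -1 0.7 -0.05 1.6 0 0.4 0; -1 0.91 -0.05 2.3 0 0.44 0; -1 0.91 -0.05 2.3 0 0.44 0; -1 0.91 -0.05 2.3 0 0.44 0"}}

```text
time: 15.28
tool_pos: [0.572, 0.1512, 0.1803]
tool_rot: [[1.0, -0.004, -0.029], [0.029, -0.001, 1.0], [-0.004, -1.0, -0.001]]
contact_force: [0.2, 0.8, -0.9]
finger_gap: 0.0378
```

```bash
python3 -c "
from h import *
snap('wrist','w9')
st();go([.572,.1535,.09],1.598)
"
```

```text
t 15.32 p [0.5723 0.1507 0.1809] F [ 0.3  0.  -1.5] gap 0.0381 yaw 1.5988 tilt [-0.0028 -0.001  -1.    ] q [ 0.17  0.13  1.56 -0.    1.46 -1.43]
shift/60 [1.000e-03 1.514e+00 4.800e-02] turn/6 [ 0.008  0.008 -0.027] rows>=1.5
```

View pics/w9.png

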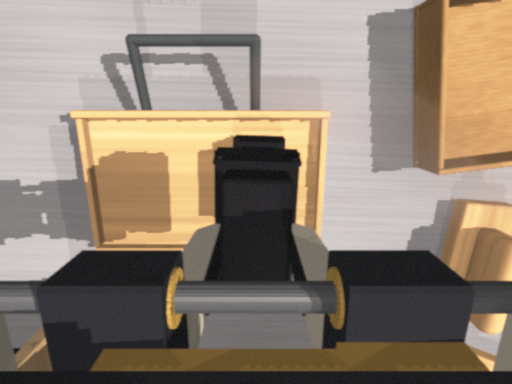

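Emit:
{"name": "arm_command", "arguments": {"targets": "-1 0 0.5 0.04 0 0 0; -1 0 1.1 0.04 0 0 0; -1 0 1.15 0.04 0 0 0; -1 0 1.15 0.04 0 0 0"}}

```text
time: 15.82
tool_pos: [0.5734, 0.1533, 0.1144]
tool_rot: [[1.0, 0.0, -0.027], [0.027, -0.0, 1.0], [0.0, -1.0, -0.0]]
contact_force: [-0.0, -0.5, -0.4]
finger_gap: 0.038
```

```bash
python3 -c "
from h import *
st();go([.5722,.1537,.079],1.598)
"
```

```text
t 15.82 p [0.5734 0.1533 0.1144] F [-0.  -0.5 -0.4] gap 0.038 yaw 1.598 tilt [ 2.e-04 -1.e-04 -1.e+00] q [ 0.17  0.18  1.62 -0.    1.33 -1.42]
shift/60 [-0.02   0.589  0.007] turn/6 [0.001 0.    0.002] rows>=0.6
```

Emit:
{"name": "arm_command", "arguments": {"targets": "-1 -0.01 0.15 0.01 0 0 0; -1 -0.01 0.3 0.01 0 0 0; -1 -0.01 0.45 0.01 0 0 0; -1 -0.01 0.6 0.01 0 0 0; -1 -0.01 0.6 0.01 0 0 0"}}

```text
time: 16.45
tool_pos: [0.5725, 0.1548, 0.0771]
tool_rot: [[1.0, -0.0, -0.028], [0.028, -0.0, 1.0], [-0.0, -1.0, -0.0]]
contact_force: [0.4, -0.4, -1.4]
finger_gap: 0.0378
```

Emit:
{"name": "arm_command", "arguments": {"targets": "-1 0 0.02 0 0 0 0; 0.3 0 0.02 0 0 0 0; 0.5 0 0.02 0 0 0 0; 0.5 0 0.02 0 0 0 0; 0.5 0 0.02 0 0 0 0"}}

```text
time: 17.08
tool_pos: [0.5726, 0.1547, 0.0764]
tool_rot: [[1.0, -0.0, -0.028], [0.028, -0.0, 1.0], [-0.0, -1.0, -0.0]]
contact_force: [-0.2, 0.6, -0.3]
finger_gap: 0.0688
```

Emit:
{"name": "arm_command", "arguments": {"targets": "0.5 0 -0.7 0 0 0 0; 0.5 0 -1.5 0 0 0 0; 0.5 0 -2.2 0 0 0 0; 0.5 0 -2.2 0 0 0 0"}}

```text
time: 17.58
tool_pos: [0.5752, 0.1552, 0.2136]
tool_rot: [[1.0, 0.008, -0.028], [0.028, 0.001, 1.0], [0.008, -1.0, 0.001]]
contact_force: [0.6, 0.1, 0.6]
finger_gap: 0.07
```

```bash
python3 -c "
from h import *
snap('wrist','w10')
st();go([.563+.05,-.272,.22],1.598)
"
```

```text
t 17.62 p [0.5739 0.155  0.2107] F [ 0.5 -0.3 -1.3] gap 0.0696 yaw 1.5991 tilt [ 4.2e-03  8.0e-04 -1.0e+00] q [ 0.18  0.11  1.52  0.    1.5  -1.42]
shift/60 [ 0.451 -0.159 -7.132] turn/6 [-0.006  0.01   0.04 ] rows>=6.9
```

View pics/w10.png

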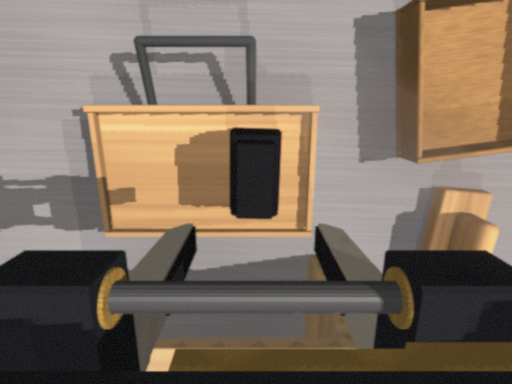

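Emit:
{"name": "arm_command", "arguments": {"targets": "0.7 0.1 -0.15 -1 0 0 0; 0.7 0.2 -0.15 -2 0 0 0; 0.7 0.3 -0.15 -3 0 0 0; 0.7 0.4 -0.15 -4 0 0 0; 0.7 0.45 -0.15 -5 0 0 0"}}

```text
time: 18.25
tool_pos: [0.6071, -0.146, 0.2151]
tool_rot: [[1.0, -0.003, -0.028], [0.028, 0.001, 1.0], [-0.003, -1.0, 0.001]]
contact_force: [0.6, 1.3, 0.2]
finger_gap: 0.0792
```

Emit:
{"name": "arm_command", "arguments": {"targets": "0.7 0 0 -1 0 0 0; 0.7 0 0 -2 0 0 0; 0.7 0 0 -2.13 0 0 0; 0.7 0 0 -2.13 0 0 0; 0.7 0 0 -2.13 0 0 0"}}

```text
time: 18.88
tool_pos: [0.6117, -0.2703, 0.2167]
tool_rot: [[1.0, -0.001, -0.03], [0.03, 0.001, 1.0], [-0.001, -1.0, 0.001]]
contact_force: [0.4, -0.4, -0.8]
finger_gap: 0.0791
```

```bash
python3 -c "
from h import *
snap('wrist','w11');st()
crop('w11','w11c',100,40,340,220,3.3)
snap('top','t11');snap('scene','s11');crop('s11','s11c',200,90,400,240,4,.5)
"
```

```text
t 18.93 p [ 0.6119 -0.2703  0.2171] F [ 0.2 -0.   0.8] gap 0.0792 yaw 1.6011 tilt [-5.e-04  6.e-04 -1.e+00] q [-0.49  0.32  1.28  0.    1.55 -2.09]
```

View pics/w11c.png

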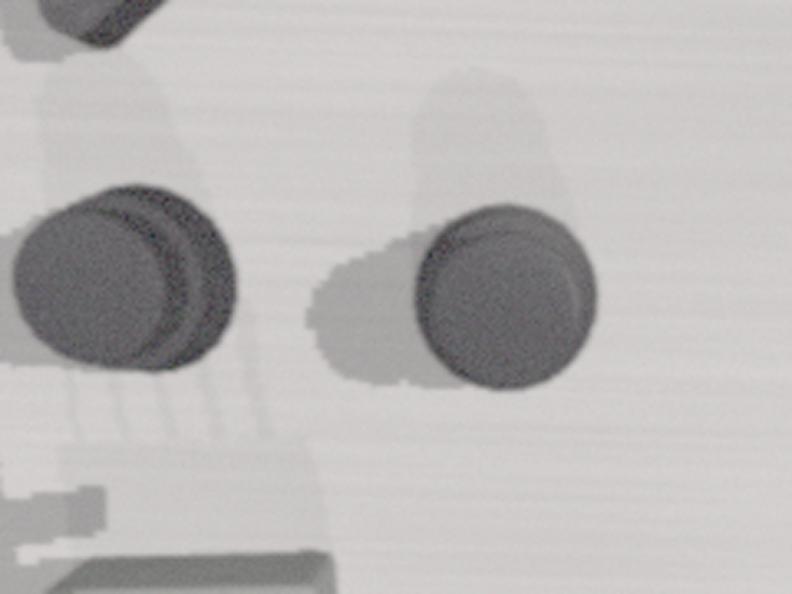

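View pics/s11c.png

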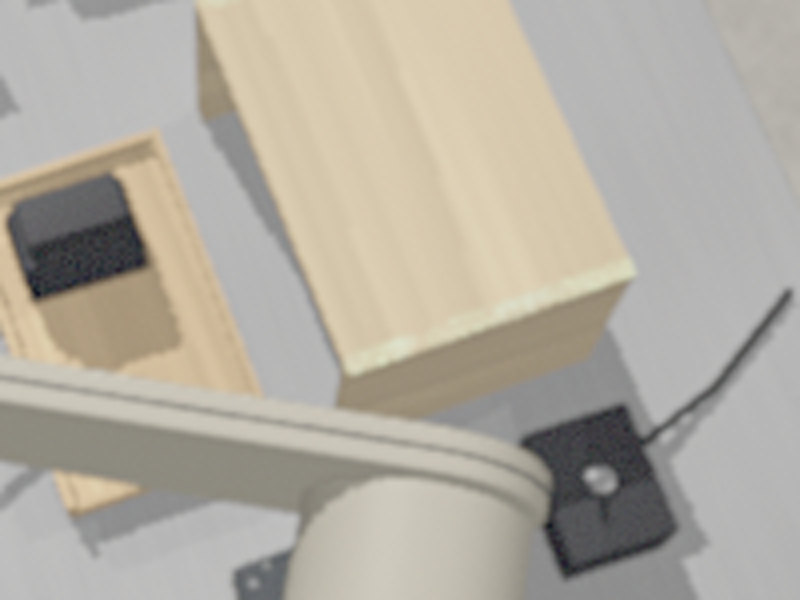

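```bash
python3 -c "
from h import *
c=load('w11')
f=lambda u,v,z:ray(c,100+u/3.3,40+v/3.3,z)[:2]
m=f(503,311,.054);print(m,f(428,311,.054)-f(580,311,.054)); print('r2',f(90,285,.054))
go([*m,.034],1.598)
"
```

```text
[ 0.56512139 -0.27393255] [ 0.0014537  -0.04886545]
r2 [ 0.56086434 -0.40606572]
shift/60 [-0.784  3.059 -0.033] turn/6 [-0.001  0.029  0.001] rows>=3.0
```

Emit:
{"name": "arm_command", "arguments": {"targets": "0.7 -0.79 0.7 -0.03 0 0 0; 0.7 -0.79 1.4 -0.03 0 0 0; 0.7 -0.79 2.2 -0.03 0 0 0; 0.7 -0.79 3.04 -0.03 0 0 0; 0.7 -0.79 3.04 -0.03 0 0 0"}}

```text
time: 19.65
tool_pos: [0.5609, -0.2722, 0.0303]
tool_rot: [[1.0, -0.008, -0.029], [0.029, 0.005, 1.0], [-0.008, -1.0, 0.005]]
contact_force: [-1.2, 0.5, -0.1]
finger_gap: 0.0791
```

Emit:
{"name": "arm_command", "arguments": {"targets": "0.7 0 0 0 0 0 0; -1 0 0 0 0 0 0; -1 0 0 0 0 0 0; -1 0 0 0 0 0 0; -1 0 0 0 0 0 0"}}

```text
time: 20.27
tool_pos: [0.5648, -0.2755, 0.0358]
tool_rot: [[1.0, 0.001, -0.028], [0.028, -0.001, 1.0], [0.001, -1.0, -0.001]]
contact_force: [-0.2, -0.3, 3.3]
finger_gap: 0.0493
```

Emit:
{"name": "arm_command", "arguments": {"targets": "-1 0 0 0 0 0 0; -1 0 -0.6 0 0 0 0; -1 0 -1.3 0 0 0 0; -1 0 -2.2 0 0 0 0; -1 0 -2.2 0 0 0 0"}}

```text
time: 20.9
tool_pos: [0.5672, -0.2769, 0.173]
tool_rot: [[1.0, 0.008, -0.028], [0.028, -0.005, 1.0], [0.008, -1.0, -0.005]]
contact_force: [0.2, -0.3, -1.6]
finger_gap: 0.0495
```

```bash
python3 -c "
from h import *
st();go([.579,.035,.17],1.598)
"
```

```text
t 20.9 p [ 0.5672 -0.2769  0.173 ] F [ 0.2 -0.3 -1.6] gap 0.0495 yaw 1.5992 tilt [ 0.008  -0.0048 -1.    ] q [-0.54  0.23  1.46 -0.    1.44 -2.13]
shift/60 [0.344 0.026 5.192] turn/6 [0.048 0.011 0.075] rows>=5.0
```

Emit:
{"name": "arm_command", "arguments": {"targets": "-1 0.07 0 1 0 0 0; -1 0.14 0 2 0 0 0; -1 0.2 0 3 0 0 0; -1 0.27 0 4 0 0 0; -1 0.34 0 5 0 0 0"}}

```text
time: 21.52
tool_pos: [0.5751, 0.0271, 0.1652]
tool_rot: [[1.0, -0.002, -0.028], [0.028, 0.0, 1.0], [-0.002, -1.0, 0.0]]
contact_force: [0.9, -1.0, -0.3]
finger_gap: 0.0495
```

Emit:
{"name": "arm_command", "arguments": {"targets": "-1 0 0 0.2 0 0 0; -1 0 0 0.2 0 0 0; -1 0 0 0.2 0 0 0"}}

```text
time: 21.9
tool_pos: [0.5757, 0.0358, 0.1664]
tool_rot: [[1.0, -0.001, -0.027], [0.027, -0.001, 1.0], [-0.001, -1.0, -0.0]]
contact_force: [-0.3, -0.8, -1.0]
finger_gap: 0.0499
```

```bash
python3 -c "
from h import *
st();go([.579,.035,.0485],1.598)
"
```

```text
t 21.9 p [0.5757 0.0358 0.1664] F [-0.3 -0.8 -1. ] gap 0.0499 yaw 1.598 tilt [-1.e-03 -5.e-04 -1.e+00] q [-0.03  0.1   1.62 -0.    1.43 -1.62]
shift/60 [ 0.056  1.964 -0.013] turn/6 [ 0.005 -0.    -0.009] rows>=1.9
```

Emit:
{"name": "arm_command", "arguments": {"targets": "-1 0.03 0.6 -0.01 0 0 0; -1 0.03 1.2 -0.01 0 0 0; -1 0.03 1.7 -0.01 0 0 0; -1 0.03 1.9 -0.01 0 0 0; -1 0.03 1.97 -0.01 0 0 0"}}

```text
time: 22.52
tool_pos: [0.5777, 0.0356, 0.0485]
tool_rot: [[1.0, -0.001, -0.027], [0.027, -0.0, 1.0], [-0.001, -1.0, -0.0]]
contact_force: [-0.1, 0.1, -1.4]
finger_gap: 0.0495
```

Emit:
{"name": "arm_command", "arguments": {"targets": "-1 0 0 0 0 0 0; -1 0 0 0 0 0 0; 0.5 0 0 0 0 0 0; 0.5 0 0 0 0 0 0; 0.5 0 0 0 0 0 0"}}

```text
time: 23.15
tool_pos: [0.5779, 0.0368, 0.0491]
tool_rot: [[1.0, 0.0, -0.029], [0.029, 0.0, 1.0], [0.0, -1.0, 0.0]]
contact_force: [0.7, 0.3, -0.4]
finger_gap: 0.069
```

```bash
python3 -c "
from h import *
st()
"
```

```text
t 23.15 p [0.5779 0.0368 0.0491] F [ 0.7  0.3 -0.4] gap 0.069 yaw 1.5993 tilt [ 5.e-04  0.e+00 -1.e+00] q [-0.03  0.22  1.71  0.    1.21 -1.62]
```

Emit:
{"name": "arm_command", "arguments": {"targets": "0.5 0 -0.7 0 0 0 0; 0.5 0 -1.6 0 0 0 0; 0.5 0 -2.5 0 0 0 0; 0.5 0 -2.8 0 0 0 0; 0.5 0 -2.8 0 0 0 0"}}

```text
time: 23.78
tool_pos: [0.5786, 0.0367, 0.2181]
tool_rot: [[1.0, 0.003, -0.028], [0.028, -0.0, 1.0], [0.003, -1.0, -0.0]]
contact_force: [0.0, 0.3, -0.5]
finger_gap: 0.0697
```

```bash
python3 -c "
from h import *
snap('wrist','w12')
st();go([.561+.05,-.406,.22],1.598)
"
```

```text
t 23.82 p [0.5775 0.0367 0.216 ] F [-0.4  0.3 -0.4] gap 0.0698 yaw 1.5991 tilt [-6.e-04 -0.e+00 -1.e+00] q [-0.03  0.07  1.55 -0.    1.51 -1.62]
shift/60 [ 0.349 -0.067 -7.391] turn/6 [-0.     0.011 -0.005] rows>=7.1
```

View pics/w12.png

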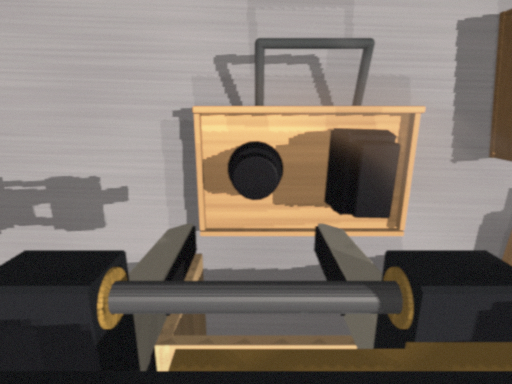

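Emit:
{"name": "arm_command", "arguments": {"targets": "0.7 0 -0.07 -1 0 0 0; 0.7 0 -0.07 -2 0 0 0; 0.7 0.1 -0.07 -3 0 0 0; 0.7 0.2 -0.07 -4 0 0 0; 0.7 0.25 -0.07 -5 0 0 0"}}

```text
time: 24.45
tool_pos: [0.6, -0.264, 0.2172]
tool_rot: [[1.0, -0.004, -0.028], [0.028, 0.002, 1.0], [-0.004, -1.0, 0.003]]
contact_force: [1.2, -0.1, 0.5]
finger_gap: 0.0788
```

Emit:
{"name": "arm_command", "arguments": {"targets": "0.7 0.1 0 -0.9 0 0 0; 0.7 0.1 0 -1.8 0 0 0; 0.7 0.1 0 -2.39 0 0 0; 0.7 0.1 0 -2.39 0 0 0; 0.7 0.1 0 -2.39 0 0 0"}}

```text
time: 25.08
tool_pos: [0.6106, -0.4048, 0.2182]
tool_rot: [[1.0, -0.003, -0.028], [0.028, 0.003, 1.0], [-0.003, -1.0, 0.003]]
contact_force: [-0.6, -0.2, -0.6]
finger_gap: 0.0792
```

```bash
python3 -c "
from h import *
snap('wrist','w13');st()
crop('w13','w13c',100,40,340,220,3.3)
crop('w12','w12c',180,90,440,250,3)
snap('top','t13')
"
```

```text
t 25.12 p [ 0.6111 -0.4044  0.2191] F [-0.3 -0.1 -0.3] gap 0.0791 yaw 1.6 tilt [-0.0021  0.0021 -1.    ] q [-0.65  0.5   1.04  0.    1.6  -2.25]
```

View pics/w13c.png

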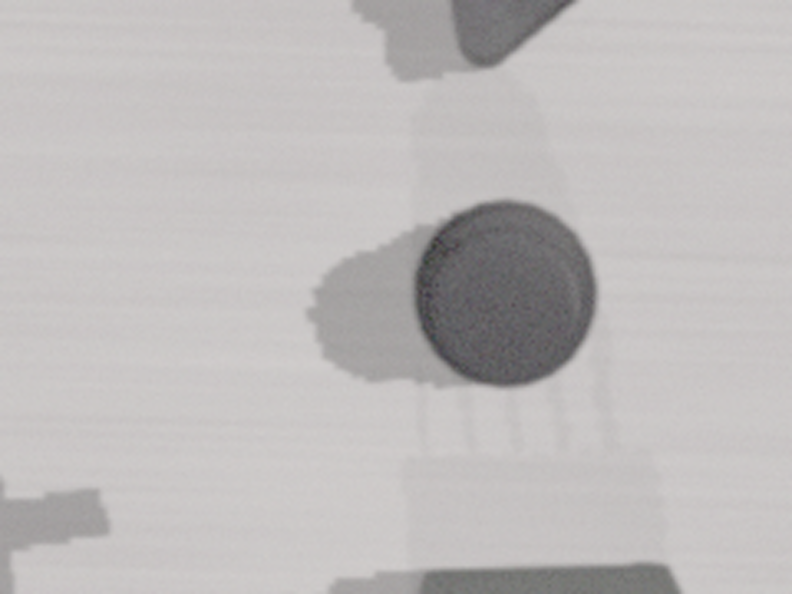

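View pics/w12c.png

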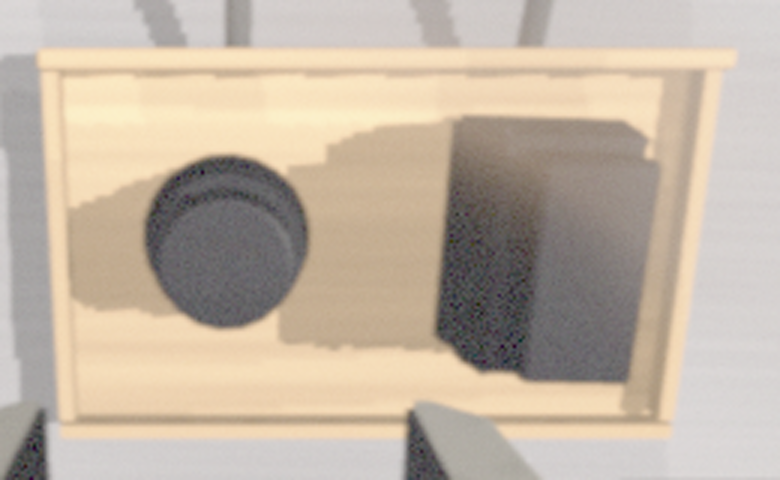

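```bash
python3 -c "
from h import *
c=load('w13')
f=lambda u,v,z:ray(c,100+u/3.3,40+v/3.3,z)[:2]
m=f(503,308,.054);print(m)
go([*m,.034],1.598)
c=load('w12');print('r1 placed',ray(c,180+228/3,90+260/3,.066))
"
```

```text
[ 0.5628803  -0.40810547]
shift/60 [-0.805  3.099 -0.043] turn/6 [-0.013  0.024 -0.012] rows>=3.1
r1 placed [0.57618884 0.03799606 0.066     ]
```

Emit:
{"name": "arm_command", "arguments": {"targets": "0.7 -0.81 0.7 -0.04 0 0 0; 0.7 -0.81 1.4 -0.04 0 0 0; 0.7 -0.81 2.2 -0.04 0 0 0; 0.7 -0.81 3.07 -0.04 0 0 0; 0.7 -0.81 3.07 -0.04 0 0 0"}}

```text
time: 25.8
tool_pos: [0.5596, -0.4055, 0.0312]
tool_rot: [[1.0, -0.008, -0.03], [0.03, 0.007, 1.0], [-0.008, -1.0, 0.007]]
contact_force: [-0.1, 0.4, 0.1]
finger_gap: 0.0792
```

Emit:
{"name": "arm_command", "arguments": {"targets": "0.7 0 0 0 0 0 0; -1 0 0 0 0 0 0; -1 0 0 0 0 0 0; -1 0 0 0 0 0 0; -1 0 0 0 0 0 0"}}

```text
time: 26.42
tool_pos: [0.5632, -0.4101, 0.0377]
tool_rot: [[1.0, 0.001, -0.028], [0.028, -0.001, 1.0], [0.001, -1.0, -0.001]]
contact_force: [-1.5, 1.0, 3.8]
finger_gap: 0.0497
```

```bash
python3 -c "
from h import *
st()
"
```

```text
t 26.43 p [ 0.5632 -0.4101  0.0377] F [-1.5  1.   3.8] gap 0.0497 yaw 1.5991 tilt [ 9.e-04 -7.e-04 -1.e+00] q [-0.7   0.52  1.35  0.    1.27 -2.3 ]
```

Emit:
{"name": "arm_command", "arguments": {"targets": "-1 0 0 0 0 0 0; -1 0 -0.6 0 0 0 0; -1 0 -1.4 0 0 0 0; -1 0 -2.4 0 0 0 0; -1 0 -2.6 0 0 0 0"}}

```text
time: 27.05
tool_pos: [0.5648, -0.4115, 0.1987]
tool_rot: [[1.0, 0.006, -0.028], [0.028, -0.006, 1.0], [0.006, -1.0, -0.006]]
contact_force: [1.1, 0.0, -1.2]
finger_gap: 0.0498
```

```bash
python3 -c "
from h import *
st();go([.578,.037,.19],1.598)
"
```

```text
t 27.05 p [ 0.5648 -0.4115  0.1987] F [ 1.1  0.  -1.2] gap 0.0498 yaw 1.5991 tilt [ 0.0064 -0.0055 -1.    ] q [-0.7   0.4   1.21 -0.    1.53 -2.3 ]
shift/60 [0.431 0.106 7.466] turn/6 [0.054 0.011 0.06 ] rows>=7.2
```

Grasp height was 0.0377, so nested TCP ≈ 0.0797.

Emit:
{"name": "arm_command", "arguments": {"targets": "-1 0 0 1 0 0 0; -1 0.05 0 2 0 0 0; -1 0.1 0 3 0 0 0; -1 0.2 0 4 0 0 0; -1 0.3 0 5 0 0 0"}}

```text
time: 27.68
tool_pos: [0.5712, -0.1073, 0.1908]
tool_rot: [[1.0, -0.002, -0.028], [0.028, 0.001, 1.0], [-0.002, -1.0, 0.001]]
contact_force: [0.1, 0.1, -1.8]
finger_gap: 0.0494
```

Emit:
{"name": "arm_command", "arguments": {"targets": "-1 0.06 0 0.9 0 0 0; -1 0.13 0 1.8 0 0 0; -1 0.13 0 2.47 0 0 0; -1 0.13 0 2.47 0 0 0; -1 0.13 0 2.47 0 0 0"}}

```text
time: 28.3
tool_pos: [0.5752, 0.0386, 0.1915]
tool_rot: [[1.0, -0.002, -0.029], [0.029, -0.001, 1.0], [-0.002, -1.0, -0.0]]
contact_force: [-0.4, -0.4, -1.2]
finger_gap: 0.0493
```

```bash
python3 -c "
from h import *
snap('wrist','w14');st();go([.5775,.037,.115],1.598)
"
```

```text
t 28.35 p [0.5754 0.0381 0.1918] F [ 0.4  0.  -1.6] gap 0.0493 yaw 1.5985 tilt [-1.6e-03 -5.0e-04 -1.0e+00] q [-0.02  0.08  1.59 -0.    1.47 -1.62]
shift/60 [ 0.036  1.279 -0.018] turn/6 [ 0.004  0.005 -0.015] rows>=1.2
```

View pics/w14.png

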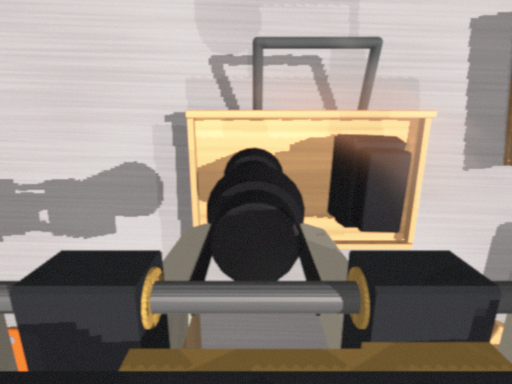

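Emit:
{"name": "arm_command", "arguments": {"targets": "-1 0.02 0.6 -0.02 0 0 0; -1 0.02 1.2 -0.02 0 0 0; -1 0.02 1.28 -0.02 0 0 0; -1 0.02 1.28 -0.02 0 0 0"}}

```text
time: 28.85
tool_pos: [0.5773, 0.037, 0.1165]
tool_rot: [[1.0, -0.0, -0.027], [0.027, -0.0, 1.0], [-0.0, -1.0, -0.0]]
contact_force: [0.7, 0.3, -2.0]
finger_gap: 0.0492
```

```bash
python3 -c "
from h import *
st();go([.5775,.037,.08],1.598)
"
```

```text
t 28.85 p [0.5773 0.037  0.1165] F [ 0.7  0.3 -2. ] gap 0.0492 yaw 1.5979 tilt [-1.e-04 -1.e-04 -1.e+00] q [-0.02  0.14  1.66 -0.    1.33 -1.62]
shift/60 [0.004 0.609 0.   ] turn/6 [ 0.001 -0.    -0.001] rows>=0.6
```

Emit:
{"name": "arm_command", "arguments": {"targets": "-1 0 0.15 0 0 0 0; -1 0 0.3 0 0 0 0; -1 0 0.45 0 0 0 0; -1 0 0.61 0 0 0 0; -1 0 0.61 0 0 0 0"}}

```text
time: 29.48
tool_pos: [0.5771, 0.0379, 0.0789]
tool_rot: [[1.0, -0.0, -0.028], [0.028, -0.0, 1.0], [-0.0, -1.0, -0.0]]
contact_force: [0.8, -0.7, -1.6]
finger_gap: 0.0494
```

Emit:
{"name": "arm_command", "arguments": {"targets": "-1 0 0 0 0 0 0; 0.4 0 0 0 0 0 0; 0.4 0 0 0 0 0 0; 0.4 0 0 0 0 0 0; 0.4 0 0 0 0 0 0"}}

```text
time: 30.1
tool_pos: [0.5772, 0.0378, 0.0796]
tool_rot: [[1.0, 0.0, -0.028], [0.028, -0.0, 1.0], [0.0, -1.0, -0.0]]
contact_force: [-0.1, -0.4, 0.5]
finger_gap: 0.065
```

Emit:
{"name": "arm_command", "arguments": {"targets": "0.4 0 -0.7 0 0 0 0; 0.4 0 -1.5 0 0 0 0; 0.4 0 -2.3 0 0 0 0; 0.4 0 -2.3 0 0 0 0"}}

```text
time: 30.6
tool_pos: [0.58, 0.0378, 0.2232]
tool_rot: [[1.0, 0.009, -0.028], [0.028, -0.0, 1.0], [0.009, -1.0, -0.0]]
contact_force: [-0.3, -0.3, -0.8]
finger_gap: 0.0651
```

```bash
python3 -c "
from h import *
snap('wrist','w15');st();go([.4287-.05,-.3985,.22],1.72-3.1416)
crop('w15','w15c',170,80,430,250,3)
"
```

```text
t 30.65 p [0.5786 0.0378 0.2201] F [ 0.3  0.3 -0.8] gap 0.0653 yaw 1.5992 tilt [ 5.e-03 -1.e-04 -1.e+00] q [-0.02  0.07  1.55  0.    1.52 -1.62]
shift/60 [-3.537 -0.014 -7.174] turn/6 [ 0.005 -1.154  0.047] rows>=7.7
```

View pics/w15c.png

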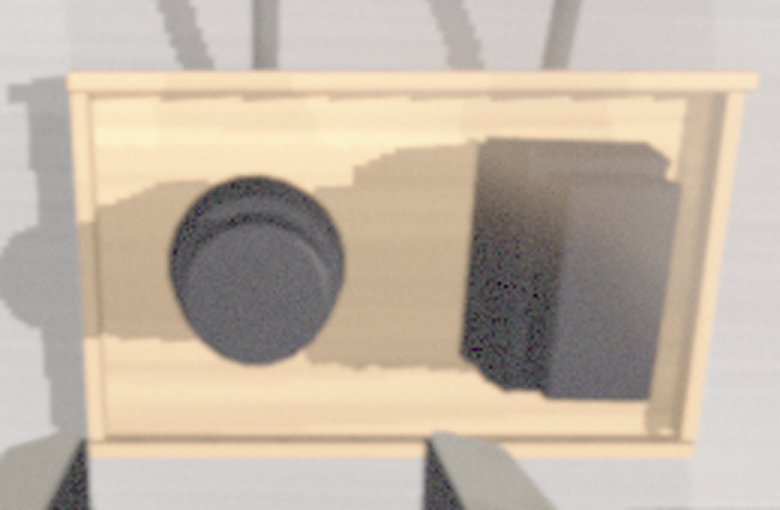

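```bash
python3 -c "
from h import *
go([.4287+.05,-.398,.22],1.72)
"
```

```text
shift/60 [-1.871e+00 -6.000e-03 -7.213e+00] turn/6 [ 0.005 -1.154  0.047] rows>=7.2
```

Emit:
{"name": "arm_command", "arguments": {"targets": "0.6 -0.1 0 -1 0 -0.2 0; 0.6 -0.3 0 -2 0 -0.4 0; 0.6 -0.5 0 -3 0 -0.6 0; 0.6 -0.8 0 -4 0 -0.9 0; 0.6 -1.1 0 -5 0 -1.15 0"}}

```text
time: 31.28
tool_pos: [0.5181, -0.265, 0.2153]
tool_rot: [[0.989, -0.002, -0.149], [0.149, 0.002, 0.989], [-0.002, -1.0, 0.002]]
contact_force: [0.6, 0.3, -0.8]
finger_gap: 0.0746
```

```bash
python3 -c "
from h import *
st();go([.4287+.05,-.398,.22],1.72)
"
```

```text
t 31.27 p [ 0.5181 -0.265   0.2153] F [ 0.6  0.3 -0.8] gap 0.0746 yaw 1.7207 tilt [-0.0024  0.0016 -1.    ] q [-0.56  0.09  1.54  0.    1.52 -2.28]
shift/60 [-0.981 -0.08  -2.094] turn/6 [-0.018  0.006 -0.02 ] rows>=2.2
```

Emit:
{"name": "arm_command", "arguments": {"targets": "0.6 -0.4 -0.08 -0.9 0 0 0; 0.6 -0.8 -0.08 -1.7 0 0 0; 0.6 -0.95 -0.08 -2.09 0 0 0; 0.6 -0.95 -0.08 -2.09 0 0 0; 0.6 -0.95 -0.08 -2.09 0 0 0"}}

```text
time: 31.9
tool_pos: [0.4823, -0.3947, 0.2213]
tool_rot: [[0.989, -0.001, -0.149], [0.149, 0.002, 0.989], [-0.001, -1.0, 0.002]]
contact_force: [0.4, 0.3, -0.2]
finger_gap: 0.0745
```

```bash
python3 -c "
from h import *
snap('wrist','w16');st()
crop('w16','w16c',140,40,380,220,3.3)
snap('top','t16');snap('scene','s16');
crop('s16','s16c',190,90,390,240,4,.5)
"
```

```text
t 31.95 p [ 0.4825 -0.3945  0.2216] F [0.2 0.5 0.8] gap 0.0742 yaw 1.7211 tilt [-5.0e-04  1.2e-03 -1.0e+00] q [-0.77  0.19  1.41  0.    1.54 -2.49]
```

View pics/w16c.png

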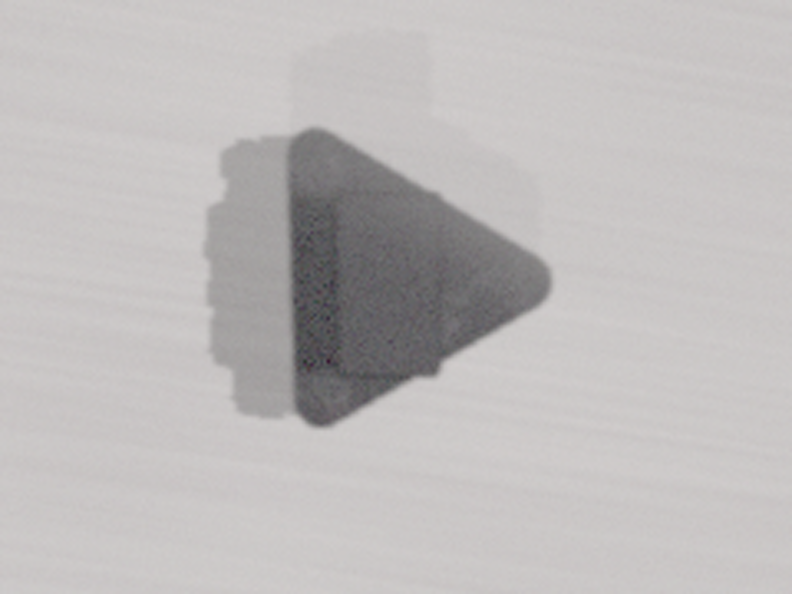

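View pics/s16c.png

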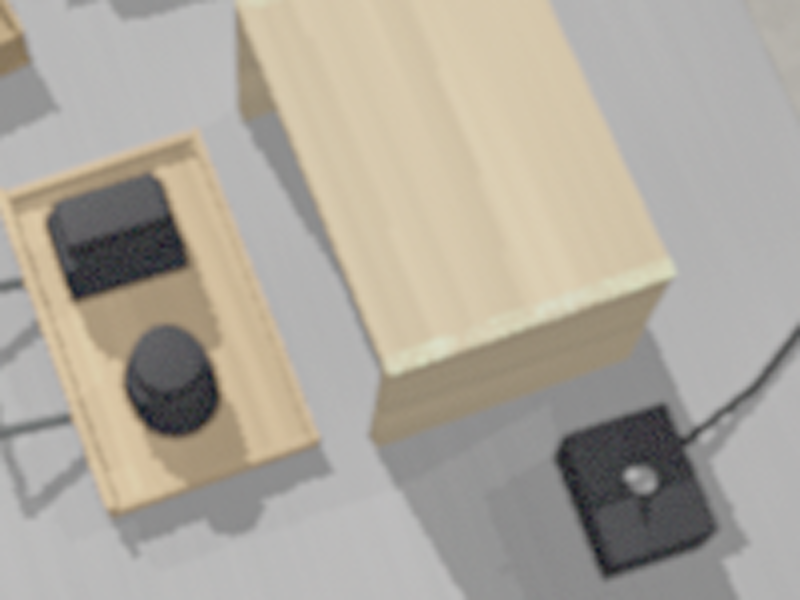

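View pics/t16.png

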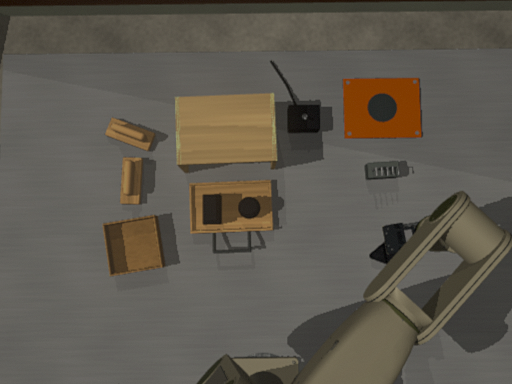

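```bash
python3 -c "
from h import *
c=load('w16')
Q=[ray(c,140+u/3.3,40+v/3.3,.054)[:2] for u,v in [(337,193),(440,193),(440,376),(337,376)]]
m=np.mean(Q,0);print(np.round(Q,4),m)
go([*m,.034],1.72)
"
```

```text
[[ 0.4021 -0.4199]
 [ 0.3973 -0.3876]
 [ 0.4545 -0.3781]
 [ 0.4596 -0.4119]] [ 0.42836874 -0.39935616]
shift/60 [-0.906  3.136  0.058] turn/6 [-0.003  0.014  0.   ] rows>=3.1
```

Emit:
{"name": "arm_command", "arguments": {"targets": "0.6 -0.9 0.7 0.06 0 0 0; 0.6 -0.9 1.4 0.06 0 0 0; 0.6 -0.9 2.2 0.06 0 0 0; 0.6 -0.9 3.1 0.06 0 0 0; 0.6 -0.9 3.1 0.06 0 0 0"}}

```text
time: 32.67
tool_pos: [0.4263, -0.3974, 0.0326]
tool_rot: [[0.989, -0.005, -0.149], [0.149, 0.005, 0.989], [-0.004, -1.0, 0.006]]
contact_force: [-0.1, -0.9, 0.6]
finger_gap: 0.0745
```

Emit:
{"name": "arm_command", "arguments": {"targets": "0.6 0 0 0 0 0 0; -1 0 0 0 0 0 0; -1 0 0 0 0 0 0; -1 0 0 0 0 0 0; -1 0 0 0 0 0 0"}}

```text
time: 33.3
tool_pos: [0.4281, -0.4007, 0.0365]
tool_rot: [[0.989, 0.0, -0.148], [0.148, -0.0, 0.989], [0.0, -1.0, -0.0]]
contact_force: [0.2, 1.0, -0.5]
finger_gap: 0.0391
```

Emit:
{"name": "arm_command", "arguments": {"targets": "-1 0 0 0 0 0 0; -1 0 0 0 0 0 0; -1 0 -0.8 0 0 0 0; -1 0 -1.7 0 0 0 0; -1 0 -2.6 0 0 0 0"}}

```text
time: 33.92
tool_pos: [0.4276, -0.4002, 0.1932]
tool_rot: [[0.989, -0.001, -0.148], [0.148, 0.001, 0.989], [-0.001, -1.0, 0.001]]
contact_force: [0.6, -0.6, -0.6]
finger_gap: 0.0357
```

```bash
python3 -c "
from h import *
st();go([.464,.392,.2],1.72)
"
```

```text
t 33.92 p [ 0.4276 -0.4002  0.1932] F [ 0.6 -0.6 -0.6] gap 0.0357 yaw 1.7195 tilt [-8.e-04  8.e-04 -1.e+00] q [-0.84  0.11  1.56 -0.    1.48 -2.56]
shift/60 [ 2.556 -0.104 12.968] turn/6 [-0.008 -0.005 -0.006] rows>=12.7
```

Emit:
{"name": "arm_command", "arguments": {"targets": "-1 0.2 -0.1 1 0 0 0; -1 0.4 -0.1 2 0 0 0; -1 0.6 -0.1 3 0 0 0; -1 0.8 -0.1 4 0 0 0; -1 1 -0.1 5 0 0 0"}}

```text
time: 34.55
tool_pos: [0.4425, -0.0931, 0.198]
tool_rot: [[0.989, 0.0, -0.148], [0.148, 0.0, 0.989], [0.0, -1.0, -0.0]]
contact_force: [0.8, 0.3, -1.4]
finger_gap: 0.0359
```

Emit:
{"name": "arm_command", "arguments": {"targets": "-1 0.2 0 1 0 0 0; -1 0.4 0 2 0 0 0; -1 0.6 0 3 0 0 0; -1 0.8 0 4 0 0 0; -1 1 0 5 0 0 0"}}

```text
time: 35.17
tool_pos: [0.4574, 0.2126, 0.1981]
tool_rot: [[0.989, 0.0, -0.148], [0.148, -0.0, 0.989], [0.0, -1.0, -0.0]]
contact_force: [0.5, 0.3, -0.4]
finger_gap: 0.0354
```

```bash
python3 -c "
from h import *
st();go([.464,.392,.2],1.68)
"
```

```text
t 35.17 p [0.4574 0.2126 0.1981] F [ 0.5  0.3 -0.4] gap 0.0354 yaw 1.7197 tilt [ 4.e-04 -1.e-04 -1.e+00] q [ 0.33 -0.12  1.78 -0.    1.48 -1.39]
shift/60 [ 0.552 -0.032  2.941] turn/6 [0.002 0.379 0.003] rows>=2.9
```

Emit:
{"name": "arm_command", "arguments": {"targets": "-1 0.2 -0.03 1 0 0 0; -1 0.4 -0.03 2 0 0 0; -1 0.55 -0.03 2.94 0 0 0; -1 0.55 -0.03 2.94 0 0 0; -1 0.55 -0.03 2.94 0 0 0"}}

```text
time: 35.8
tool_pos: [0.4639, 0.3895, 0.1993]
tool_rot: [[0.989, -0.001, -0.149], [0.149, -0.001, 0.989], [-0.001, -1.0, -0.001]]
contact_force: [-0.3, 0.2, -1.0]
finger_gap: 0.0356
```

```bash
python3 -c "
from h import *
snap('wrist','w17');snap('scene','s17');st()
crop('s17','s17c',80,20,280,170,4,.6)
"
```

```text
t 35.9 p [0.4644 0.3888 0.2   ] F [ 0.5 -0.4 -1. ] gap 0.0359 yaw 1.7184 tilt [-1.e-04 -5.e-04 -1.e+00] q [ 0.61  0.15  1.5  -0.    1.49 -1.11]
```

View pics/w17.png

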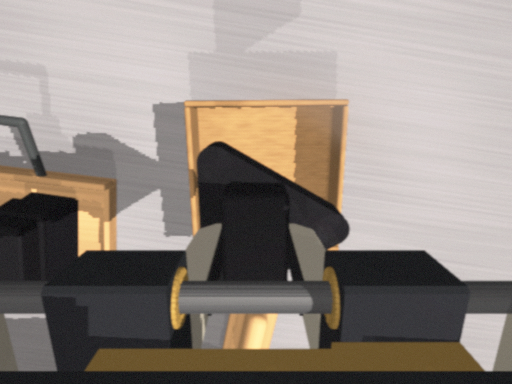

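View pics/s17c.png

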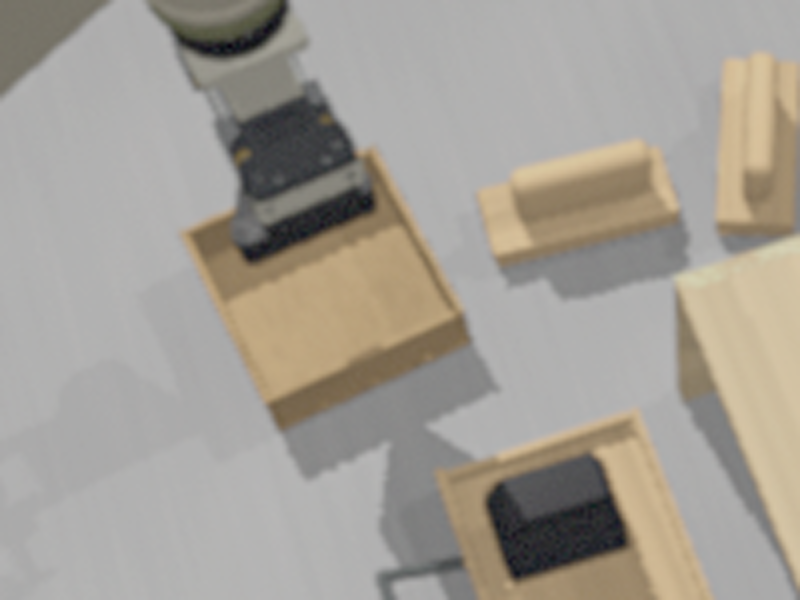

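```bash
python3 -c "
from h import *
c=load('w17');a=ray(c,186,102,.05)[:2];b=ray(c,348,100,.05)[:2]
d=(b-a);L=np.hypot(*d);d/=L;n=np.array([d[1],-d[0]]);n*=np.sign(n[0]);print(a,b,L,'center',(a+b)/2+n*.0825,'yaw',np.arctan2(d[1],d[0]))
c=load('s17');P=[ray(c,80+u/4,20+v/4,.05)[:2] for u,v in [(185,234),(375,152),(468,318),(275,403)]];print(np.round(P,3),np.mean(P,0))
go([.464,.394,.05],1.72)
"
```

```text
[0.39574841 0.31018559] [0.37002851 0.46844085] 0.16033165712668437 center [0.46432003 0.40254761] yaw 1.7319092784281147
[[0.376 0.461]
 [0.532 0.484]
 [0.559 0.324]
 [0.404 0.302]] [0.46775092 0.39282845]
shift/60 [0.006 2.499 0.089] turn/6 [ 0.005 -0.015 -0.002] rows>=2.4
```

Emit:
{"name": "arm_command", "arguments": {"targets": "-1 0.01 0.7 0.08 0 0 0; -1 0.01 1.4 0.08 0 0 0; -1 0.01 2.0 0.08 0 0 0; -1 0.01 2.4 0.08 0 0 0; -1 0.01 2.58 0.08 0 0 0"}}

```text
time: 36.52
tool_pos: [0.4637, 0.3929, 0.0439]
tool_rot: [[0.989, -0.002, -0.147], [0.147, -0.001, 0.989], [-0.002, -1.0, -0.001]]
contact_force: [-0.1, 0.5, -1.1]
finger_gap: 0.0357
```

Emit:
{"name": "arm_command", "arguments": {"targets": "-1 0 0 0 0 0 0; -1 0 0 0 0 0 0; 0.2 0 0 0 0 0 0; 0.2 0 0 0 0 0 0; 0.2 0 0 0 0 0 0"}}

```text
time: 37.15
tool_pos: [0.4643, 0.395, 0.0457]
tool_rot: [[0.989, 0.001, -0.148], [0.148, 0.0, 0.989], [0.001, -1.0, 0.0]]
contact_force: [0.9, 0.2, -0.9]
finger_gap: 0.0551
```

Emit:
{"name": "arm_command", "arguments": {"targets": "0.2 0 -0.6 0 0 0 0; 0.2 0 -1.4 0 0 0 0; 0.2 0 -2.4 0 0 0 0; 0.2 0 -2.7 0 0 0 0; 0.2 0 -2.7 0 0 0 0"}}

```text
time: 37.78
tool_pos: [0.4649, 0.3954, 0.2088]
tool_rot: [[0.989, 0.003, -0.148], [0.148, 0.002, 0.989], [0.003, -1.0, 0.001]]
contact_force: [-0.6, 0.4, -1.2]
finger_gap: 0.0558
```

```bash
python3 -c "
from h import *
snap('wrist','w18');st();go([.44-.045,.095,.2],.028)
"
```

```text
t 37.83 p [0.464  0.3947 0.2065] F [ 0.2 -0.3 -0.7] gap 0.0555 yaw 1.7196 tilt [-3.e-04 -2.e-04 -1.e+00] q [ 0.62  0.16  1.48 -0.    1.5  -1.1 ]
shift/60 [-1.877  0.11  -4.769] turn/6 [-1.0000e-03 -1.3846e+01 -3.0000e-03] rows>=7.8
```

View pics/w18.png

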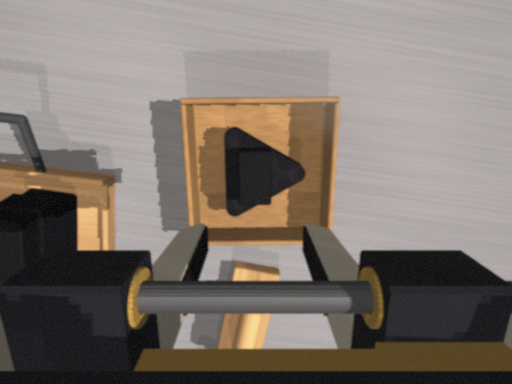

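```bash
python3 -c "
from h import *
go([.402,.095,.2],1.598)
"
```

```text
shift/60 [-1.762  0.11  -4.787] turn/6 [ 0.002  1.162 -0.003] rows>=4.9
```

Emit:
{"name": "arm_command", "arguments": {"targets": "-1 -0.35 0.1 -0.9 0 0.2 0; -1 -0.7 0.1 -1.8 0 0.4 0; -1 -1.05 0.1 -2.7 0 0.6 0; -1 -1.4 0.1 -3.6 0 0.8 0; -1 -1.7 0.1 -4.5 0 1.16 0"}}

```text
time: 38.45
tool_pos: [0.401, 0.1109, 0.1982]
tool_rot: [[1.0, -0.005, -0.027], [0.027, -0.001, 1.0], [-0.005, -1.0, -0.001]]
contact_force: [0.6, -1.2, 1.2]
finger_gap: 0.0105
```

```bash
python3 -c "
from h import *
st();go([.402,.095,.2],1.598)
"
```

```text
t 38.45 p [0.401  0.1109 0.1982] F [ 0.6 -1.2  1.2] gap 0.0105 yaw 1.5978 tilt [-4.5e-03 -9.0e-04 -1.0e+00] q [ 0.15 -0.38  1.99 -0.    1.53 -1.45]
shift/60 [ 0.009 -0.031 -0.265] turn/6 [ 0.007 -0.002 -0.043] rows>=0.3
```

Emit:
{"name": "arm_command", "arguments": {"targets": "-1 0 0.5 -0.26 0 0 0; -1 0 1.3 -0.26 0 0 0; -1 0 2.1 -0.26 0 0 0; -1 0 2.7 -0.26 0 0 0; -1 0 2.7 -0.26 0 0 0"}}

```text
time: 39.08
tool_pos: [0.3984, 0.0964, 0.0342]
tool_rot: [[1.0, -0.011, -0.027], [0.027, -0.001, 1.0], [-0.011, -1.0, -0.001]]
contact_force: [-0.3, -0.8, 1.0]
finger_gap: 0.0006
```

```bash
python3 -c "
from h import *
snap('wrist','w19');snap('top','t19');st()
crop('t19','t19c',170,150,320,270,5,.6)
"
```

```text
t 39.17 p [0.4026 0.097  0.0387] F [ 0.7 -0.5  0.4] gap 0.0006 yaw 1.5982 tilt [-2.6e-03 -3.0e-04 -1.0e+00] q [ 0.11 -0.22  2.17 -0.    1.19 -1.49]
```

View pics/t19c.png

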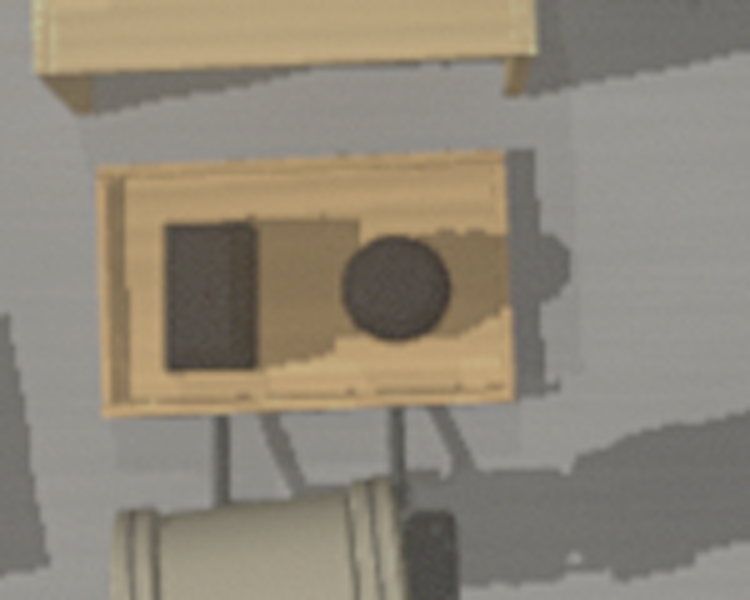

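View pics/w19.png

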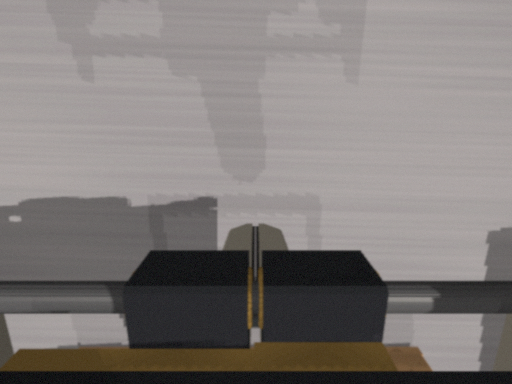

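Emit:
{"name": "arm_command", "arguments": {"targets": "-1 0.1 0 0 0 0 0; -1 0.2 0 0 0 0 0; -1 0.28 0 0 0 0 0; -1 0.36 0 0 0 0 0; -1 0.44 0 0 0 0 0"}}

```text
time: 39.8
tool_pos: [0.4299, 0.0978, 0.0391]
tool_rot: [[1.0, -0.001, -0.027], [0.027, -0.0, 1.0], [-0.001, -1.0, -0.0]]
contact_force: [-3.3, -0.2, 2.3]
finger_gap: 0.0002
```

Emit:
{"name": "arm_command", "arguments": {"targets": "-1 0.08 0 0 0 0 0; -1 0.18 0 0 0 0 0; -1 0.28 0 0 0 0 0; -1 0.38 0 0 0 0 0; -1 0.48 0 0 0 0 0"}}

```text
time: 40.42
tool_pos: [0.4591, 0.0986, 0.0391]
tool_rot: [[1.0, -0.0, -0.027], [0.027, 0.0, 1.0], [-0.0, -1.0, 0.0]]
contact_force: [-2.1, -0.1, 1.3]
finger_gap: 0.0
```

```bash
python3 -c "
from h import *
snap('top','t20');st()
crop('t20','t20c',170,150,320,270,5,.6)
"
```

```text
t 40.48 p [0.4601 0.0986 0.0394] F [ 0.  -0.6  0.1] gap 0.0005 yaw 1.598 tilt [ 0.001  0.    -1.   ] q [ 0.1  -0.05  2.02 -0.    1.17 -1.5 ]
```

View pics/t20c.png

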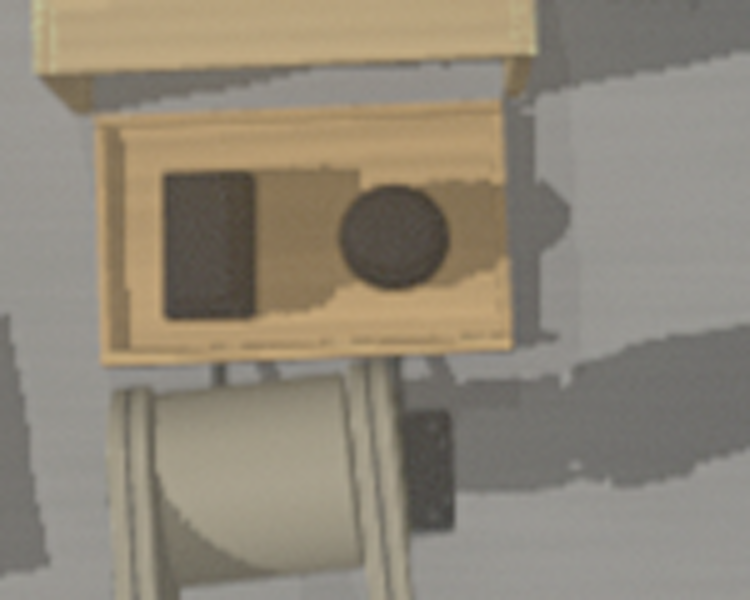

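Emit:
{"name": "arm_command", "arguments": {"targets": "-1 0.1 0 0 0 0 0; -1 0.22 0 0 0 0 0; -1 0.34 0 0 0 0 0; -1 0.46 0 0 0 0 0; -1 0.58 0 0 0 0 0"}}

```text
time: 41.1
tool_pos: [0.4942, 0.0995, 0.0392]
tool_rot: [[1.0, 0.0, -0.027], [0.027, 0.0, 1.0], [0.0, -1.0, 0.0]]
contact_force: [-2.7, -0.1, 1.9]
finger_gap: 0.0005
```

Emit:
{"name": "arm_command", "arguments": {"targets": "-1 0.12 0 0 0 0 0; -1 0.24 0 0 0 0 0; -1 0.36 0 0 0 0 0; -1 0.48 0 0 0 0 0; -1 0.6 0 0 0 0 0"}}

```text
time: 41.72
tool_pos: [0.5301, 0.1006, 0.0392]
tool_rot: [[1.0, 0.0, -0.027], [0.027, 0.0, 1.0], [0.0, -1.0, 0.0]]
contact_force: [-2.5, 1.0, 0.4]
finger_gap: 0.0004
```

Emit:
{"name": "arm_command", "arguments": {"targets": "-1 0.12 0 0 0 0 0; -1 0.24 0 0 0 0 0; -1 0.36 0 0 0 0 0; -1 0.48 0 0 0 0 0; -1 0.6 0 0 0 0 0"}}

```text
time: 42.35
tool_pos: [0.5661, 0.1016, 0.0393]
tool_rot: [[1.0, 0.0, -0.027], [0.027, 0.0, 1.0], [0.0, -1.0, 0.0]]
contact_force: [-2.3, 1.5, 0.3]
finger_gap: 0.0005
```

Emit:
{"name": "arm_command", "arguments": {"targets": "-1 0.12 0 0 0 0 0; -1 0.24 0 0 0 0 0; -1 0.36 0 0 0 0 0; -1 0.48 0 0 0 0 0; -1 0.6 0 0 0 0 0"}}

```text
time: 42.98
tool_pos: [0.6021, 0.1025, 0.0392]
tool_rot: [[1.0, -0.0, -0.027], [0.027, 0.0, 1.0], [-0.0, -1.0, 0.0]]
contact_force: [-2.1, 1.2, 1.6]
finger_gap: 0.0004
```

Emit:
{"name": "arm_command", "arguments": {"targets": "-1 0.08 0 0 0 0 0; -1 0.16 0 0 0 0 0; -1 0.24 0 0 0 0 0; -1 0.3 0 0 0 0 0"}}

```text
time: 43.48
tool_pos: [0.6198, 0.1029, 0.0392]
tool_rot: [[1.0, -0.0, -0.027], [0.027, -0.0, 1.0], [-0.0, -1.0, -0.0]]
contact_force: [-3.5, 1.1, 1.2]
finger_gap: 0.0005
```

```bash
python3 -c "
from h import *
snap('top','t21');snap('scene','s21');st()
crop('t21','t21c',170,90,320,210,5,.6)
"
```

```text
t 43.58 p [0.6202 0.1028 0.0393] F [-0.3 -0.8 -0.8] gap 0.0002 yaw 1.598 tilt [ 8.e-04 -3.e-04 -1.e+00] q [ 0.08  0.35  1.57 -0.    1.22 -1.52]
```

View pics/t21c.png

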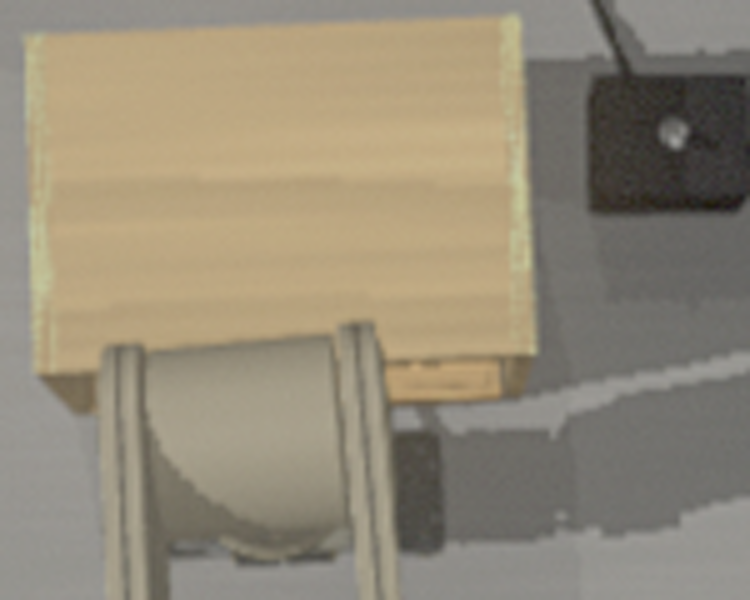

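Nearly home; push gently until the stop shows in force.

Emit:
{"name": "arm_command", "arguments": {"targets": "-1 0.04 0 0 0 0 0; -1 0.08 0 0 0 0 0; -1 0.12 0 0 0 0 0; -1 0.12 0 0 0 0 0"}}

```text
time: 44.08
tool_pos: [0.6231, 0.1029, 0.039]
tool_rot: [[1.0, -0.008, -0.028], [0.028, -0.001, 1.0], [-0.008, -1.0, -0.001]]
contact_force: [-22.2, -1.6, 15.3]
finger_gap: 0.0003
```

Emit:
{"name": "arm_command", "arguments": {"targets": "-1 -0.1 0 0 0 0 0; -1 -0.4 0 0 0 0 0; -1 -1 0 0 0 0 0; -1 -1.6 -0.6 0 0 0 0; -1 -2.4 -1.2 0 0 0 0"}}

```text
time: 44.7
tool_pos: [0.4824, 0.099, 0.1121]
tool_rot: [[1.0, 0.001, -0.027], [0.027, -0.0, 1.0], [0.001, -1.0, -0.0]]
contact_force: [0.0, 0.4, 0.6]
finger_gap: 0.0007
```

```bash
python3 -c "
from h import *
st();go([.32,-.2,.25],1.2)
"
```

```text
t 44.7 p [0.4824 0.099  0.1121] F [0.  0.4 0.6] gap 0.0007 yaw 1.5978 tilt [ 1.3e-03 -1.0e-04 -1.0e+00] q [ 0.1  -0.09  1.91 -0.    1.32 -1.5 ]
shift/60 [-2.838 -2.302 -4.909] turn/6 [-2.000e-03  3.799e+00  1.200e-02] rows>=5.9
```

Emit:
{"name": "arm_command", "arguments": {"targets": "-1 -0.2 -0.5 -0.9 0 0 0; -1 -0.4 -1 -1.8 0 0 0; -1 -0.6 -1.4 -2.7 0 0 0; -1 -0.8 -1.8 -3.6 0 0 0; -1 -1 -1.8 -4.5 0 0 0"}}

```text
time: 45.32
tool_pos: [0.4314, -0.175, 0.2225]
tool_rot: [[1.0, 0.006, -0.027], [0.027, -0.003, 1.0], [0.006, -1.0, -0.004]]
contact_force: [1.2, -0.3, 0.2]
finger_gap: 0.0001
```

```bash
python3 -c "
from h import *
snap('top','t22');snap('scene','s22');st()
crop('t22','t22c',100,90,320,260,3.5,.6)
crop('s22','s22c',110,40,370,220,3,.6)
"
```

```text
t 45.42 p [ 0.4297 -0.1774  0.2203] F [-0.6  0.5 -0. ] gap 0.0004 yaw 1.5925 tilt [ 0.0022 -0.0034 -1.    ] q [-0.5  -0.25  1.85 -0.    1.54 -2.09]
```

View pics/t22c.png

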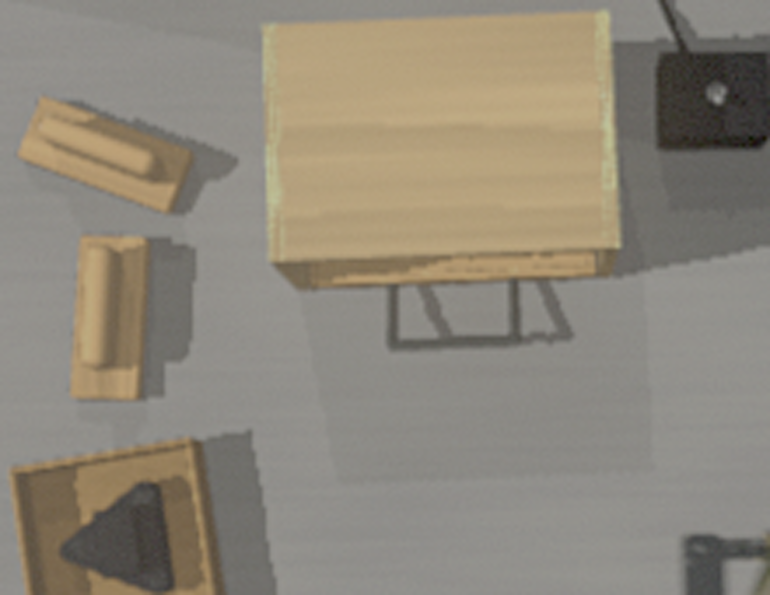

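View pics/s22c.png

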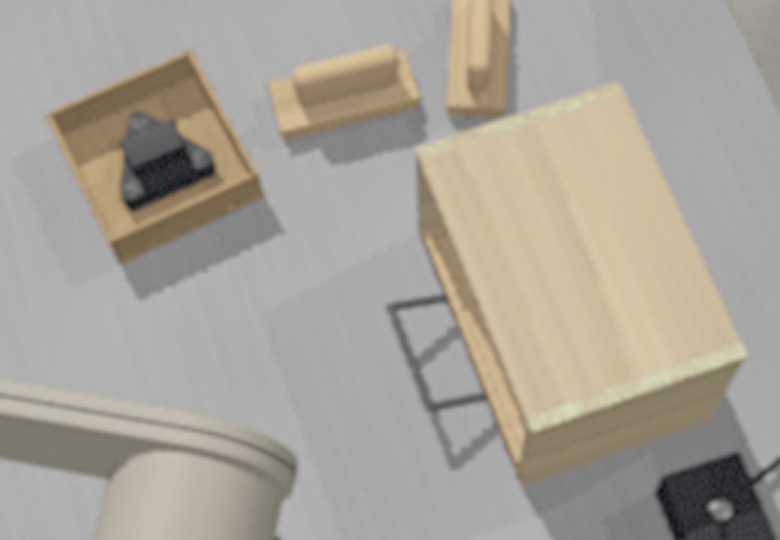

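```bash
python3 -c "
from h import *
go([.42,.1,.2],1.598)
"
```

```text
shift/60 [-0.062  0.322  4.627] turn/6 [ 0.033 -0.053  0.02 ] rows>=4.5
```

Emit:
{"name": "arm_command", "arguments": {"targets": "-1 0 0 0.9 0 0 0; -1 -0.05 0 1.8 0 0 0; -1 -0.1 0 2.7 0 0 0; -1 -0.1 0.2 3.6 0 0 0; -1 -0.1 0.33 4.6 0 0 0"}}

```text
time: 46.05
tool_pos: [0.4166, 0.1056, 0.1993]
tool_rot: [[1.0, 0.002, -0.027], [0.027, 0.0, 1.0], [0.002, -1.0, 0.0]]
contact_force: [0.7, 0.9, -0.6]
finger_gap: 0.0004
```

Emit:
{"name": "arm_command", "arguments": {"targets": "-1 0 0 0 0 0 -1.5; -1 0 0 0 0 0 -3; -1 0 0.2 0 0 0 -4.5; -1 0 0.5 0 0 0 -6; -1 0 0.7 0 0 0 -6.7"}}

```text
time: 46.68
tool_pos: [0.4638, 0.1317, 0.1702]
tool_rot: [[0.79, 0.613, -0.013], [0.022, -0.007, 1.0], [0.612, -0.79, -0.019]]
contact_force: [-0.9, -1.0, -1.0]
finger_gap: 0.0
```

```bash
python3 -c "
from h import *
snap('wrist','w23');st()
crop('w23','w23c',0,0,512,300,1.5,.5)
"
```

```text
t 46.73 p [0.4645 0.1323 0.1717] F [-0.3  0.4  0.8] gap 0.0007 yaw 1.5832 tilt [ 0.6153 -0.007  -0.7883] q [ 0.33 -0.89  2.5  -0.27  0.92 -1.16]
```

View pics/w23c.png

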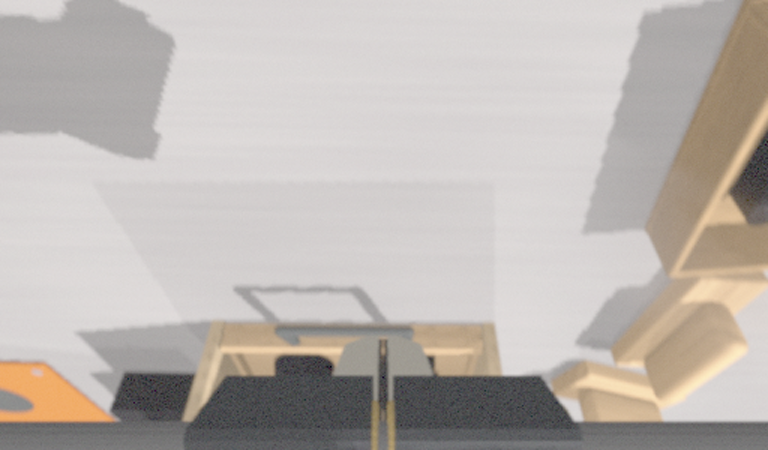

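Emit:
{"name": "arm_command", "arguments": {"targets": "-1 0 -0.2 0 0 0 1.7; -1 0 -0.4 0 0 0 3.4; -1 0 -0.4 0 0 0 5; -1 0 -0.4 0 0 0 6.3; -1 0 -0.4 0 0 0 6.4"}}

```text
time: 47.35
tool_pos: [0.4491, 0.1302, 0.1878]
tool_rot: [[1.0, -0.019, -0.01], [0.01, -0.02, 1.0], [-0.019, -1.0, -0.02]]
contact_force: [-0.0, -0.6, -0.3]
finger_gap: 0.0001
```

```bash
python3 -c "
from h import *
st();go([.46,-.03,.2],.03)
"
```

```text
t 47.35 p [0.4491 0.1302 0.1878] F [-0.  -0.6 -0.3] gap 0.0001 yaw 1.5811 tilt [-0.0186 -0.0203 -0.9996] q [ 0.19 -0.19  1.86 -0.02  1.5  -1.39]
shift/60 [ 0.151 -0.153 -2.675] turn/6 [2.9200e-01 1.4809e+01 7.0000e-03] rows>=8.3
```

Emit:
{"name": "arm_command", "arguments": {"targets": "-1 0 -0.15 -0.7 0 1.7 0; -1 0 -0.15 -1.4 0 3.4 0; -1 0.1 -0.15 -2 0 5.1 0; -1 0.15 -0.15 -2.67 0 6.8 0; -1 0.15 -0.15 -2.67 0 8.5 0"}}

```text
time: 47.98
tool_pos: [0.4592, -0.0315, 0.202]
tool_rot: [[0.631, -0.01, 0.776], [-0.776, -0.022, 0.631], [0.01, -1.0, -0.022]]
contact_force: [0.2, 0.0, -0.5]
finger_gap: 0.0005
```

Emit:
{"name": "arm_command", "arguments": {"targets": "-1 0 0 0 0 1.7 0; -1 0 0 0 0 3.4 0; -1 0 0 0 0 5.1 0; -1 0 0 0 0 6.3 0; -1 0 0 0 0 6.3 0"}}

```text
time: 48.6
tool_pos: [0.4591, -0.0292, 0.2019]
tool_rot: [[0.033, -0.011, 0.999], [-0.999, -0.021, 0.033], [0.021, -1.0, -0.012]]
contact_force: [-0.2, 0.1, -0.7]
finger_gap: 0.0005
```

```bash
python3 -c "
from h import *
st()
"
```

```text
t 48.6 p [ 0.4591 -0.0292  0.2019] F [-0.2  0.1 -0.7] gap 0.0005 yaw 0.0331 tilt [-0.0111 -0.0209 -0.9997] q [-0.16 -0.24  1.87 -0.02  1.51 -0.19]
```

Emit:
{"name": "arm_command", "arguments": {"targets": "-1 0 0 0 1.5 0 0; -1 0 0 0 3 0 0; -1 0 0 0 4 0 0; -1 0 0 0 4 0 0"}}

```text
time: 49.1
tool_pos: [0.4582, -0.0295, 0.2008]
tool_rot: [[0.034, 0.395, 0.918], [-0.999, -0.007, 0.039], [0.022, -0.919, 0.395]]
contact_force: [-0.3, -0.6, 0.1]
finger_gap: 0.0008
```

```bash
python3 -c "
from h import *
snap('wrist','w24');st()
crop('w24','w24c',0,0,512,384,1.5,.5)
"
```

```text
t 49.15 p [ 0.459  -0.0297  0.2018] F [-0.3 -0.7 -0.5] gap 0.0006 yaw 0.0423 tilt [ 0.3946 -0.0068 -0.9188] q [-0.25 -0.74  2.27  0.1   1.21 -0.31]
```

View pics/w24c.png

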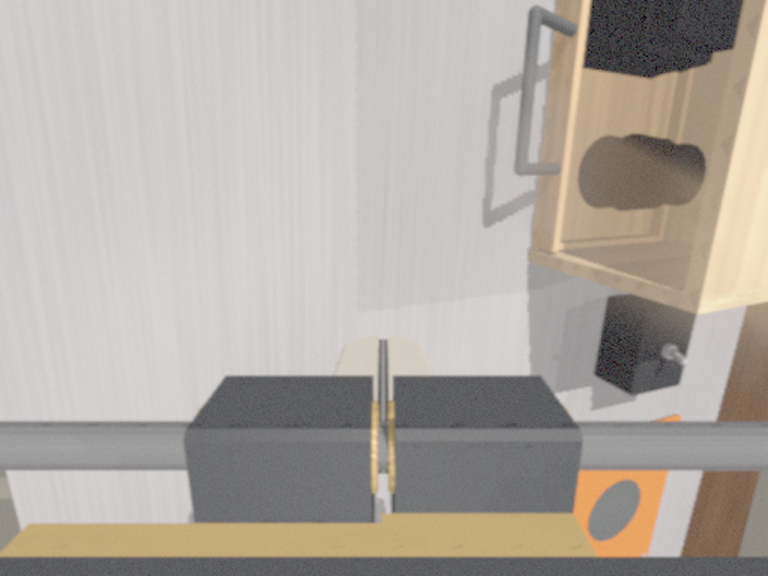

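```bash
python3 -c "
from h import *
st();print(job_done())
"
```

```text
t 49.15 p [ 0.459  -0.0297  0.2018] F [-0.3 -0.7 -0.5] gap 0.0006 yaw 0.0423 tilt [ 0.3946 -0.0068 -0.9188] q [-0.25 -0.74  2.27  0.1   1.21 -0.31]
the job is handed in; nothing more can be done
None
```

I handed the job in at 49 s of the 210 s allowed; `job_done` gives no verdict, so everything below rests on my own checks.

**What I did:** I pulled the tray out to its stop. Both rectangular shells went into one nested stack and both round shells into another, about 117 mm apart. The triangular shell went in the odds bin. I then pushed the tray in with shut fingers on the pull until it met the stop at about 22 N.

**Last checks:**
- **Stacks:** the last wrist picture, looking into the cubby, shows both stacks upright and nested, with the tray panel flush with the front.
- **Triangular shell:** the top and scene views show it near the middle of the bin.
- **Push block:** it looks unmoved in the top and scene views. I never went near the hex keys except above them.
- **Arm:** it ended clear of everything, with about 1 N on the wrist (sensor noise).

**What disagreed:**
- Different camera views of the same point differed by 2 to 5 mm, and by up to about 10 mm for the bin centre. I used the gripper's own positions for the stacking and saw no nesting trouble.
- My first try at looking into the cubby drove two joints to the edge of their range. The gripper also blocked most of that view, so I backed off and looked from another pose.
- I did not measure the exact alignment of the stacks after the tray went in; I judged it only by eye from the picture.

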